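Put the crimp press tooling away after a changeover

TASK

Put the crimp press's loose tooling away: lay the wide die block flat in the wider tray and the narrow die block flat in the narrower tray, each right side up, stand the punch upright in the well of its holder, and thread both collars over the post of the stand, the larger one at the bottom and the smaller one resting on it. Do not knock over the little oiler.

Things in the scene. Friction and masses are not known exactly. Their poses are not given: they have to be found in the camera images.
- wide_die: wide die block: plain steel block 64 x 50 mm (x, y), 30 mm high, with a small dark anvil bar (12 mm along x, 30 mm along y) standing 8 mm higher across the middle of its top; about 0.6 kg. Origin: centre of its underside, z up, x along the 64 mm length.
- narrow_die: narrow die block: plain steel block 64 x 30 mm (x, y), 30 mm high, with a small dark anvil bar (12 mm along x, 18 mm along y) standing 8 mm higher across the middle of its top; about 0.4 kg. Origin: centre of its underside, z up, x along the 64 mm length.
- punch: round steel punch standing upright: 26 mm diameter up to 38 mm height, then a 20 mm diameter nose, 48 mm high in all; about 0.17 kg. Origin: centre of its underside, z up.
- big_collar: larger steel collar (ring) lying flat: outer diameter 62 mm, bore 30 mm, 18 mm high; about 0.28 kg. Origin: on its axis at the underside, z up.
- small_collar: smaller steel collar (ring) lying flat: outer diameter 46 mm, bore 30 mm, 18 mm high; about 0.12 kg. Origin: on its axis at the underside, z up.
- wide_tray: wider black open tray, fixed to the bench: inside 94 x 84 mm (x, y), outside 102 x 92 mm, floor 4 mm thick, rim 14 mm above the bench. Origin: centre of its underside, on the bench; x along the 94 mm side.
- narrow_tray: narrower black open tray, fixed to the bench: inside 94 x 60 mm (x, y), outside 102 x 68 mm, floor 4 mm thick, rim 14 mm above the bench. Origin: centre of its underside, on the bench; x along the 94 mm side.
- punch_block: punch holder, fixed to the bench: aluminium block 72 x 72 mm, 22 mm high, with one round well of 42 mm diameter, 16 mm deep, in the middle of its top (well floor 6 mm above the bench). Origin: centre of its underside, on the bench.
- post_stand: collar stand, fixed to the bench: grey square base 80 x 80 mm, 12 mm thick, with an upright steel post of 13 mm diameter in its middle, whose rounded top is 56 mm above the bench. Origin: centre of the base's underside, on the bench.
- oiler: bystander: small white plastic oiler standing among the trays, 36 mm diameter, with a thin spout to 50 mm height; light (0.1 kg) and loose. Origin: centre of its underside.
Mind the look-alikes: they are no part of the job. What is shaped like the wide_die but green is not meant. Leave any blue look-alike of the punch alone.

How it is judged:
By the outcome, as a careful person would: the job done as asked, in the order asked, and still so for the second after the job is handed in, with the robot touching nothing.
It also fails if it takes over 120 s, if anything falls off the work surface, if the arm or the gripper's body presses on something with over 40 N, if the wrist force passes 120 N, or if a joint passes its speed limit or range.

ROBOT

A 6-joint arm with a two-finger parallel gripper is mounted at the origin on the work surface. World frame = base frame: x ahead of the robot, y to its left, z up, the work surface at z = 0. Lengths are in m, angles in degrees, forces in N, time in s.
With the tool pointing down it reaches from about 0.3 to 0.75 m from the base axis. Payload 8.5 kg.
Tool frame: the origin (TCP) lies between the finger pads; the fingertips stand ahead of it and the grasp point (between the pads) lies 8 mm behind it (env.tcp_to_tips is the z of the fingertips in the tool frame, in m); z points along the fingers, x is the direction in which the jaws open and shut, and the axes are right-handed (so a half turn about z gives the same grasp; the last joint's range is limited). The gripper opens to 85 mm and grips with 20 to 120 N. Pads are 22 mm wide; open, the fingers measure 114 mm over their backs; the gripper's body (76 mm by 85 mm) begins 54 mm behind the grasp point. The pads swing forward as they close: fully open they stand 13 mm farther back than shut.
Start: joints at [52.523, 21.807, 74.336, -0, 83.858, -12.336], TCP at [0.234, 0.498, 0.242] pointing down, gripper open.
Joint ranges: [-178.18, 178.18], [-50.72, 133.34], [12.68, 142.11], [-81.47, 261.47], [9.98, 163.14], [-165.26, 165.26]. Speed limits (degrees/s): [136.94, 136.94, 180, 180, 180, 180].

INTERFACE

Orientations are given as a 3x3 rotation matrix whose columns are the frame's x, y, z axes.
In Python, from rig import observe, viewer, env gives the robot as it stands.
- The arm moves only by the tool jog_arm, never from a script. Its arguments are lists of equal length, an entry for each row: "dr": the turn, a rotation vector about the tool's x, y, z in rad, a list of three; "slide": the shift along the tool's x, y, z in m, a list of three; "gripper": the opening, from -1 (shut) to 1 (fully open), so that 0 is half open. In form: {"dr": [[rx, ry, rz], ...], "slide": [[dx, dy, dz], ...], "gripper": [gripper, ...]}. A call has exactly 10 rows; each row shifts and turns the commanded pose from where the row before left it, along the tool's axes as they then stand; what a row does not reach is not made up. A row lasts 1/10 s, in which the tool goes at most 50 mm and 8.59 degrees, less where a joint would pass 70% of its speed; a pose out of reach is approached as far as the arm can. A call is refused whole if a number of a shift passes 0.05 or a number of a turn 0.15, either way. A call with a gripper value outside its range is refused whole. The fingers move at their own pace and stop on an object; "force" is the grip in N (left out, the last holds). Time passes only in rows, so rows that do not move let the fingers close, or fill a call up. It gives the time, the measured TCP pose, the force and the opening at its end, in the units of the state.
- observe(): the state, without advancing time (a new reading comes with each control period).
- viewer.get_image(name): name is "scene" or "top"; returns a dict with "pixels" (384x512x3 uint8, blue, green, red), "camera_matrix" (3x3 intrinsics, pixels), "R" (3x3) and "t" (3): a world point X has camera coordinates R X + t. Camera axes: x right, y down, z forward; pixel columns grow to the right and rows downward; lengths in m; the calibration is good to about 2 mm. A picture is of the moment at which its call begins. There is no depth.
- env.close_job(): hands the job in, once; it reports no verdict.
The state is a dict: "time_s": time; "q": joint angles; "qvel": joint speeds; "joint_efforts": joint torques, N m; "position": TCP position; "tool_rot": TCP orientation; "ft_force": force on the tool from outside, world axes, zero at the start; "wrist_torque": the same for the moment, N m; "grip_width": finger opening in m.
Only numpy, scipy, OpenCV 4.12 (cv2) and the standard library are available. Lean on these libraries where they do the work, as an engineer would, in place of code of your own. Each camera call takes 0.05 s, during which the arm holds its last target.

## Working session

There is one attempt and no reset: what is moved stays moved. The work goes in short steps, Python scripts to look and compute and a tool call to move; the robot and the scene stay as the last step left them, time stands still between calls to the robot, and variables do not carry over. Pictures are saved under pics/ and viewed, and the job is handed in when it is done.

Besides the shell and the picture viewer there is one more tool, called as name(argument=value, ...) on one line, values as JSON. jog_arm: Moves the arm, as the interface text tells. Its arguments: {"type":"object","properties":{"dr":{"type":"array","items":{"type":"array","items":{"type":"number"}}},"slide":{"type":"array","items":{"type":"array","items":{"type":"number"}}},"gripper":{"type":"array","items":{"type":"number"}},"force":{"type":"number"}},"required":["dr","slide","gripper"]}

```bash
ls; mkdir -p pics
python3 - <<'E'
from rig import observe, viewer, env
import cv2,numpy as np
s=observe()
for k,v in s.items(): print(k,np.round(v,4).tolist())
print(env.tcp_to_tips)
for n in("scene","top"):
    im=viewer.get_image(n); cv2.imwrite(f"pics/{n}0.png",im["pixels"]); print(n,im["camera_matrix"],im["R"],im["t"])
E
```

```text
pics
time_s 0.0
q [52.5229, 21.841, 74.3846, -0.0016, 83.8576, -12.3371]
qvel [0.0041, -0.0277, -0.0149, 0.0667, -0.0528, 0.0547]
joint_efforts [0.0001, -44.8435, -23.1278, -0.0002, 0.0047, -0.0001]
position [0.2335, 0.4977, 0.2417]
tool_rot [[0.4248, 0.9053, -0.0009], [0.9053, -0.4248, -0.0012], [-0.0014, -0.0003, -1.0]]
ft_force [-0.4815, 0.5293, -1.7689]
wrist_torque [0.0012, 0.0203, -0.0182]
grip_width 0.0853
0.011
scene [[375.11171216   0.         255.17726015]
 [  0.         375.11171216 191.53712794]
 [  0.           0.           1.        ]] [[-0.86966277  0.49337234  0.01644374]
 [ 0.40473848  0.73170792 -0.54844351]
 [-0.28261888 -0.47030549 -0.83602591]] [ 0.43566062 -0.18802099  1.06400041]
top [[401.67083289   0.         254.68758117]
 [  0.         401.67083289 192.01604154]
 [  0.           0.           1.        ]] [[ 0.02076865 -0.99955607  0.02136166]
 [-0.98119842 -0.02447857 -0.19144308]
 [ 0.191881   -0.01698401 -0.98127123]] [-0.01783779  0.52548747  0.87360997]
```

View pics/scene0.png

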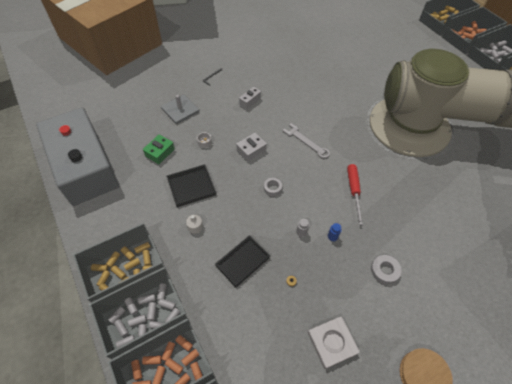

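View pics/top0.png

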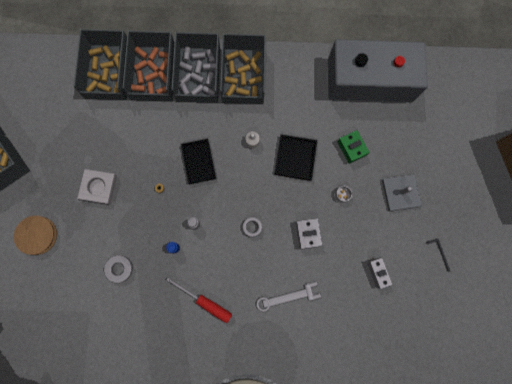

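Run:
```python
import cv2,numpy as np
a=cv2.imread("pics/top0.png")
def crop(im,x,y,w,h,s,n): cv2.imwrite(n,cv2.resize(im[y:y+h,x:x+w],None,fx=s,fy=s,interpolation=cv2.INTER_CUBIC))
crop(a,230,120,200,150,4,"pics/t1.png")
crop(a,60,120,200,150,4,"pics/t2.png")
b=cv2.imread("pics/scene0.png")
crop(b,130,70,200,150,4,"pics/s1.png")
```

```text
(no output)
```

View pics/t1.png

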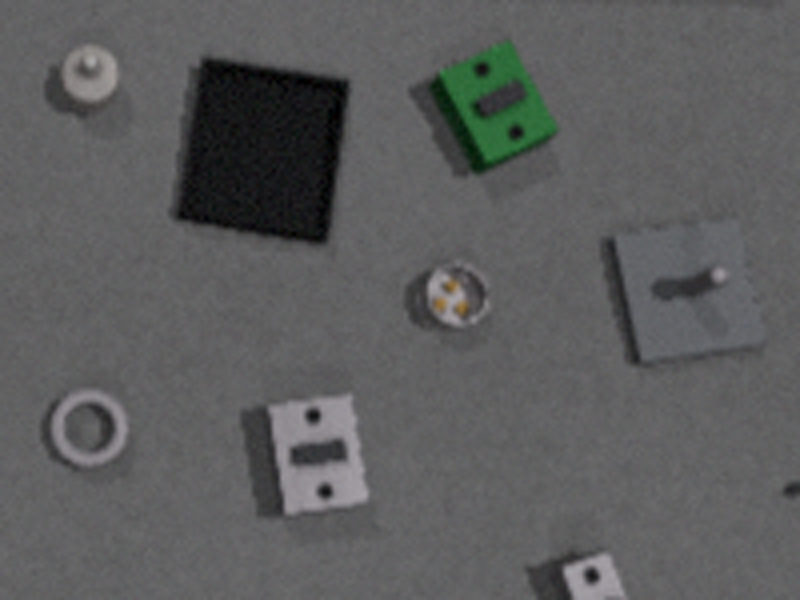

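View pics/t2.png

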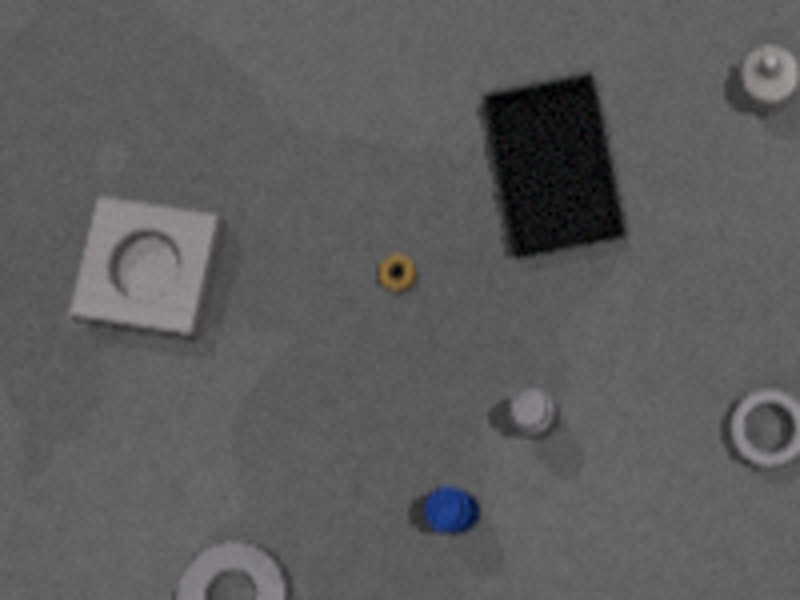

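View pics/s1.png

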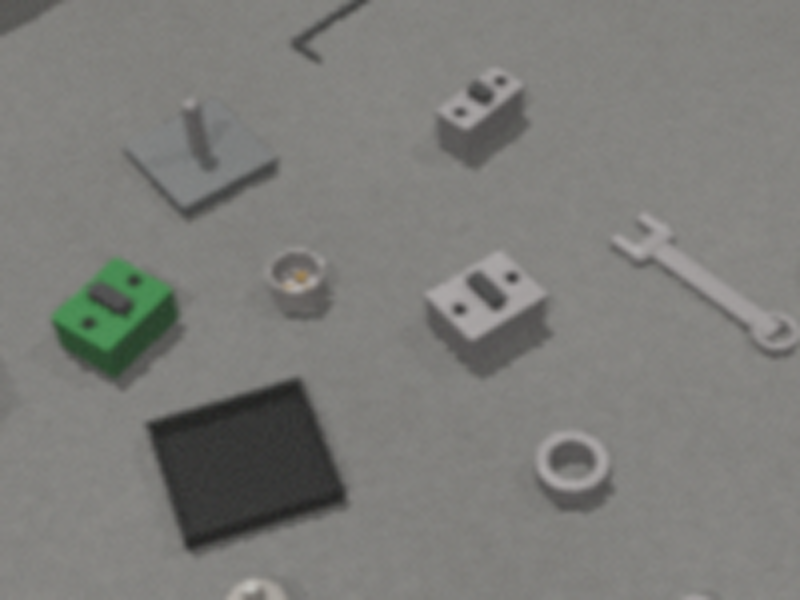

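```bash
cat > h.py <<'E'
import cv2,numpy as np
def ray(im,uv,z):
    K,R,t=[np.array(im[k],float) for k in("camera_matrix","R","t")]
    uv=np.atleast_2d(np.array(uv,float)); d=np.c_[uv,np.ones(len(uv))]@np.linalg.inv(K).T@R
    c=-R.T@t; s=(z-c[2])/d[:,2]; return c+s[:,None]*d
def proj(im,X):
    K,R,t=[np.array(im[k],float) for k in("camera_matrix","R","t")]
    p=(np.atleast_2d(X)@R.T+t)@K.T; return p[:,:2]/p[:,2:]
def comp(mask,uv,r=6):
    n,l,st,c=cv2.connectedComponentsWithStats(mask.astype(np.uint8),connectivity=4)
    u,v=uv; w=l[v-r:v+r+1,u-r:u+r+1]; w=w[w>0]
    return (l==np.bincount(w).argmax())
def rect(im,mask,z):
    # project the contour to plane z and fit a rectangle in metric space
    c=max(cv2.findContours(mask.astype(np.uint8),cv2.RETR_EXTERNAL,cv2.CHAIN_APPROX_NONE)[0],key=cv2.contourArea)[:,0]
    P=ray(im,c,z)[:,:2]
    (cx,cy),(w,h),a=cv2.minAreaRect((P*1000).astype(np.float32))
    if w<h: w,h,a=h,w,a+90
    return np.round([cx,cy,w,h,(a+90)%180-90],1),c
E
python3 - <<'E'
from h import *
from rig import viewer
import pickle
D={n:viewer.get_image(n) for n in("top","scene")}
pickle.dump(D,open("im0.pkl","wb"))
pts={"top":dict(wide_die=(310,226),narrow_die=(379,265),small=(246,221),big=(108,268),punch=(192,223),holder=(84,180),ntray=(199,161),wtray=(296,157),stand=(395,200),oiler=(252,140)),
"scene":dict(wide_die=(245,145),narrow_die=(243,98),small=(265,186),big=(377,273),punch=(303,223),holder=(320,330),ntray=(242,262),wtray=(190,185),stand=(172,112),oiler=(193,223))}
for n,im in D.items():
    g=cv2.cvtColor(im["pixels"],cv2.COLOR_BGR2GRAY)
    for k,(u,v) in pts[n].items():
        print(n,k,g[v-3:v+4,u-3:u+4].tolist()[3], g[v-14:v+15:2,u].tolist())
E
```

```text
top wide_die [116, 116, 132, 145, 146, 147, 148] [88, 89, 95, 94, 145, 139, 121, 145, 139, 110, 57, 58, 104, 140, 128]
top narrow_die [114, 69, 77, 114, 151, 160, 155] [87, 97, 95, 85, 139, 152, 80, 114, 155, 147, 77, 54, 43, 126, 154]
top small [59, 89, 126, 138, 139, 119, 93] [98, 97, 96, 97, 96, 90, 103, 138, 118, 94, 95, 106, 137, 124, 61]
top big [119, 126, 124, 129, 131, 129, 83] [99, 101, 89, 112, 121, 123, 125, 129, 130, 126, 129, 124, 122, 98, 100]
top punch [129, 132, 128, 130, 130, 129, 126] [92, 93, 92, 90, 111, 127, 130, 130, 126, 82, 72, 102, 101, 100, 102]
top holder [104, 137, 139, 134, 138, 138, 140] [93, 94, 125, 132, 143, 139, 142, 134, 142, 137, 138, 138, 140, 143, 137]
top ntray [22, 19, 23, 5, 21, 23, 18] [22, 17, 24, 14, 28, 20, 11, 5, 7, 20, 20, 21, 19, 25, 6]
top wtray [13, 23, 28, 24, 16, 16, 26] [10, 26, 29, 18, 23, 27, 21, 24, 21, 18, 26, 25, 14, 27, 25]
top stand [104, 99, 101, 100, 101, 97, 100] [96, 101, 60, 59, 69, 97, 100, 100, 103, 98, 100, 99, 74, 88, 98]
top oiler [136, 134, 133, 129, 133, 139, 146] [99, 95, 98, 141, 152, 136, 86, 129, 146, 132, 66
[... 496 characters left out ...]
6, 133]
scene punch [147, 160, 161, 161, 161, 160, 159] [130, 135, 131, 133, 132, 159, 160, 161, 149, 92, 115, 89, 84, 87, 91]
scene holder [176, 175, 175, 174, 174, 175, 174] [123, 122, 117, 108, 119, 173, 174, 174, 175, 174, 175, 175, 173, 174, 173]
scene ntray [56, 58, 52, 54, 55, 52, 51] [54, 55, 55, 56, 56, 56, 52, 54, 53, 56, 54, 53, 52, 54, 56]
scene wtray [56, 55, 54, 54, 54, 57, 59] [40, 51, 53, 51, 55, 56, 57, 54, 58, 55, 56, 55, 58, 57, 53]
scene stand [128, 129, 128, 127, 131, 128, 129] [126, 126, 129, 130, 128, 123, 123, 127, 130, 128, 106, 89, 120, 124, 128]
scene oiler [171, 172, 170, 160, 149, 150, 161] [128, 131, 131, 175, 173, 117, 122, 160, 171, 161, 109, 111, 98, 93, 125]
```

```bash
cat > m.py <<'E'
from h import *
import sys
S=4
def up(im):
    J=dict(im); J["pixels"]=cv2.resize(im["pixels"],None,fx=S,fy=S,interpolation=cv2.INTER_CUBIC)
    K=np.array(im["camera_matrix"],float).copy(); A=np.array([[S,0,(S-1)/2],[0,S,(S-1)/2],[0,0,1.]]); J["camera_matrix"]=A@K
    return J
def measure(D,pts,Z,kind,save=None):
  out={}
  for n,im in D.items():
    J=up(im); px=cv2.GaussianBlur(J["pixels"],(0,0),2); g=cv2.cvtColor(px,cv2.COLOR_BGR2GRAY).astype(int)
    vis=J["pixels"].copy()
    for k,(u,v) in pts[n].items():
        if k in("ntray","wtray"): m=g<(60 if n=="top" else 90)
        elif k=="stand":
            d=px[...,0].astype(int)-px[...,2]; m=d>6
        else: m=g>(118 if n=="top" else 146)
        try: m=comp(m,(u*S+1,v*S+1),20)
        except Exception as e: print(n,k,"none"); continue
        r,c=rect(J,m,Z[k]); 
        if kind[k]=="c":
            P=(ray(J,c,Z[k])[:,:2]*1000).astype(np.float32); e=cv2.fitEllipse(cv2.convexHull(P)); r=np.round([*e[0],*e[1]],1)
        out[n,k]=r; print(n,k,r.tolist())
        cv2.drawContours(vis,[c[:,None]],-1,(0,0,255),1)
    if save: cv2.imwrite(f"pics/{save}_{n}.png",vis)
  return out
E
python3 - <<'E'
from m import *
import pickle
D=pickle.load(open("im0.pkl","rb"))
pts={"top":dict(wide_die=(310,226),narrow_die=(381,265),small=(246,228),big=(108,268),punch=(192,223),holder=(84,180),ntray=(199,161),wtray=(296,157),stand=(395,200),oiler=(252,140)),
"scene":dict(wide_die=(250,138),narrow_die=(243,98),small=(265,186),big=(377,273),punch=(303,223),holder=(320,330),ntray=(242,262),wtray=(190,185),stand=(172,112),oiler=(193,223))}
Z=dict(wide_die=.03,narrow_die=.03,small=.018,big=.018,punch=.048,holder=.022,ntray=.014,wtray=.014,stand=.012,oiler=.03)
kind={k:"c" if k in("small","big","punch","oiler") else "r" for k in Z}
measure(D,pts,Z,kind,"m0")
a=cv2.imread("pics/m0_top.png"); cv2.imwrite("pics/m0a.png",a[480:1130,950:1750]); cv2.imwrite("pics/m0b.png",a[480:1130,300:1100])
a=cv2.imread("pics/m0_scene.png"); cv2.imwrite("pics/m0c.png",a[320:920,600:1400])
E
```

```text
top wide_die [436.6, -135.3, 64.0, 49.5, 8.8]
top narrow_die [349.5, -298.7, 63.5, 29.3, 19.6]
top small [450.1, -2.2, 42.4, 42.9]
top big [346.2, 303.7, 57.0, 58.2]
top punch [455.0, 134.8, 15.9, 18.9]
top holder [537.7, 370.1, 71.5, 71.4, 82.3]
top ntray [605.8, 133.8, 106.5, 72.7, 13.4]
top wtray [622.4, -103.3, 107.0, 95.8, -8.0]
top stand [520.9, -338.4, 16.9, 16.6, -72.6]
top oiler [663.5, 2.0, 32.6, 33.6]
scene wide_die [436.7, -136.3, 61.9, 48.7, 9.1]
scene narrow_die [367.9, -293.1, 27.5, 23.5, -73.3]
scene small [450.6, -3.1, 42.4, 43.3]
scene big [346.0, 302.5, 58.3, 59.2]
scene punch [454.2, 133.1, 16.5, 18.6]
scene holder [536.7, 367.8, 72.4, 72.3, 82.4]
scene ntray [608.9, 136.4, 106.0, 75.8, 13.6]
scene wtray [625.3, -100.0, 103.5, 102.1, 81.9]
scene stand none
scene oiler [664.6, 2.2, 33.4, 34.4]
```

View pics/m0a.png

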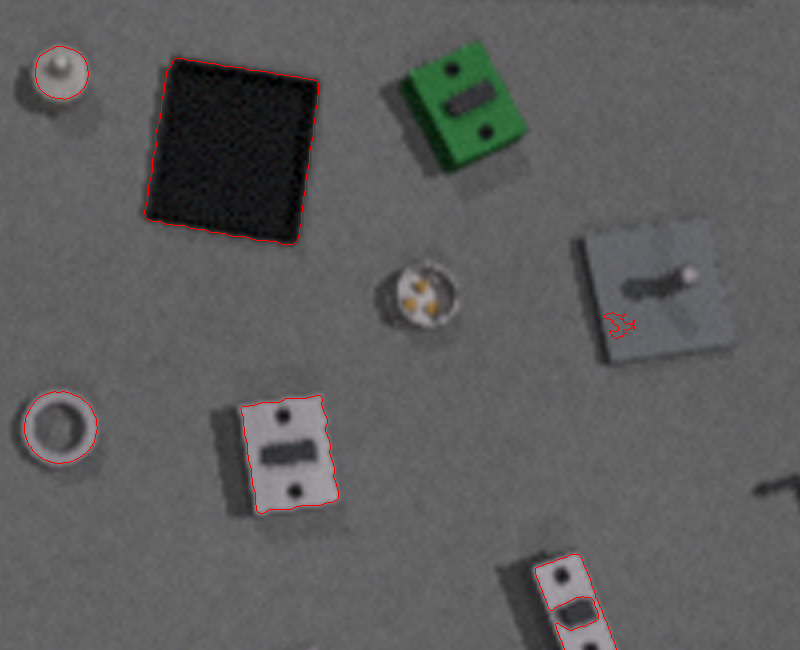

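View pics/m0b.png

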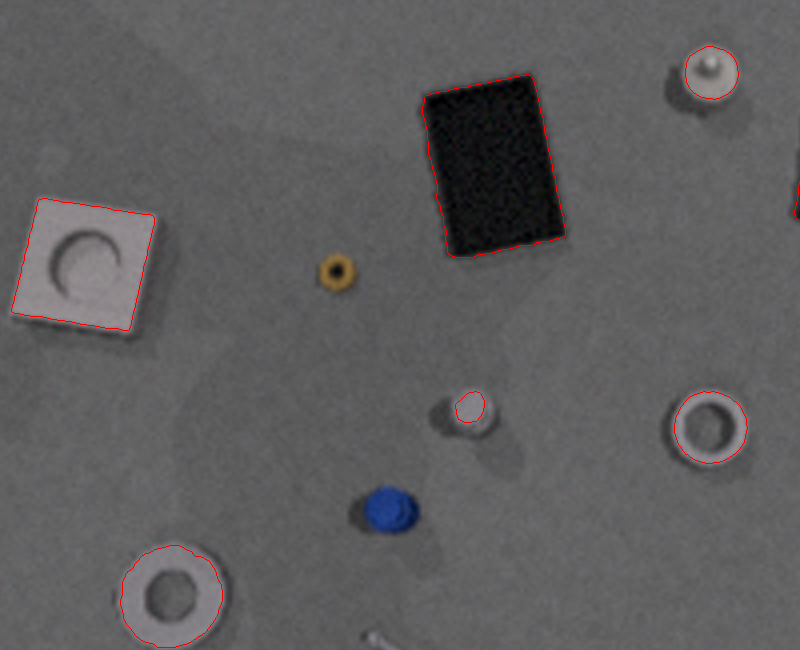

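View pics/m0c.png

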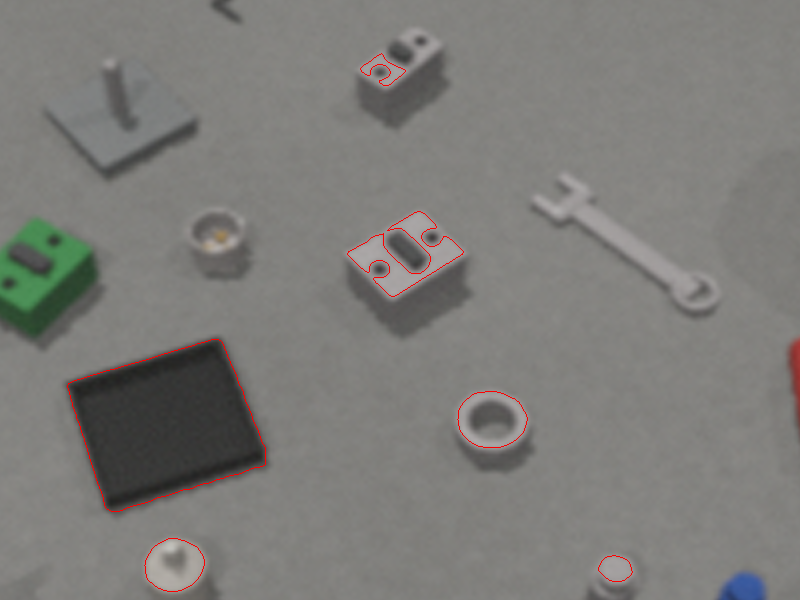

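```bash
python3 - <<'E'
from m import *
import pickle
D=pickle.load(open("im0.pkl","rb"))
T,Sc=D["top"],D["scene"]
q=lambda a,o:np.array(a)/4+o-0.375
b=q([(613,240),(737,224),(762,342),(638,358)],(230,120))
P=ray(T,b,.012)*1000; print("base top",P.round(1).tolist(),P.mean(0), [np.linalg.norm(P[i]-P[i-1]) for i in range(4)])
print("post",ray(T,q([718,274],(230,120)),.055)*1e3, ray(Sc,q([190,102],(130,70)),.055)*1e3)
b=q([(125,152),(213,100),(277,160),(188,212)],(130,70)); P=ray(Sc,b,.012)*1000;print("base scene",P.round(1).tolist(),P.mean(0))
print("punch",ray(T,q([530,410],(60,120)),.044)*1e3, "blue",ray(T,q([452,508],(60,120)),.044)*1e3,"cup",ray(T,q([458,295],(230,120)),.03)*1e3,"green",ray(T,q([497,107],(230,120)),.03)*1e3)
for n,th in(("top",108),("scene",146)):
    J=up(D[n]); g=cv2.cvtColor(cv2.GaussianBlur(J["pixels"],(0,0),2),cv2.COLOR_BGR2GRAY)
    p=(193*4,222*4) if n=="top" else (303*4,223*4)
    g=g[p[1]-60:p[1]+60,p[0]-60:p[0]+60]; cv2.imwrite(f"pics/p_{n}.png",cv2.resize(g,None,fx=4,fy=4))
E
python3 -c "
import cv2,numpy as np
cv2.imwrite('pics/p.png',np.hstack([cv2.imread('pics/p_top.png'),cv2.imread('pics/p_scene.png')])[::1,::1][:480,:960][::1])
a=cv2.imread('pics/p.png');cv2.imwrite('pics/p.png',cv2.resize(a,(800,400)))"
```

```text
base top [[571.9, -317.6, 12.0], [583.8, -394.2, 12.0], [511.2, -405.3, 12.0], [499.6, -329.8, 12.0]] [ 541.62033602 -361.74403327   12.        ] [np.float64(73.24291778441065), np.float64(77.54138853770343), np.float64(73.50460374368318), np.float64(76.45726959195953)]
post [[ 543.06649589 -363.12314073   55.        ]] [[ 542.40824012 -366.06263088   55.        ]]
base scene [[590.4, -387.6, 12.0], [514.2, -406.8, 12.0], [499.0, -328.6, 12.0], [574.1, -312.4, 12.0]] [ 544.4150936  -358.85119731   12.        ]
punch [[453.68397384 135.13107001  44.        ]] blue [[397.36456608 176.05975414  44.        ]] cup [[ 531.86063171 -217.76100305   30.        ]] green [[ 648.44019177 -244.04362232   30.        ]]
```

View pics/p.png

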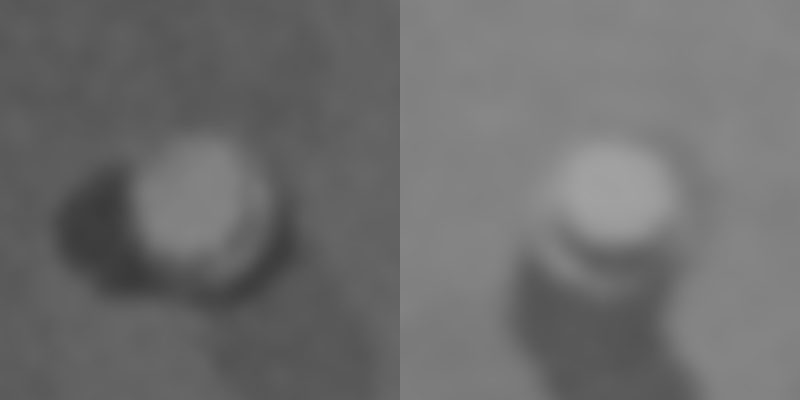

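```bash
cat > plan.py <<'E'
# plan.py x y z yaw : tool-frame deltas from the present pose (yaw first, at this place)
import sys,numpy as np
from rig import observe
x,y,z,yaw=map(float,sys.argv[1:5])
s=observe(); R=np.array(s["tool_rot"]); p=np.array(s["position"])
cy=np.degrees(np.arctan2(R[1,0],R[0,0]))
d=(yaw-cy+90)%180-90
for dd in (d,d-180*np.sign(d)):
    a=np.radians(cy+dd); c,sn=np.cos(a),np.sin(a); v=np.array([x,y,z])-p
    q1=np.degrees(np.arctan2(y,x)); print(f"turn rz={-np.radians(dd):.4f} rad  then slide x={c*v[0]+sn*v[1]:.4f} y={sn*v[0]-c*v[1]:.4f} z={-v[2]:.4f}  q6~{(q1-cy-dd+180)%360-180:.0f}")
a=np.radians(cy);c,sn=np.cos(a),np.sin(a);v=np.array([x,y,z])-p
print(f"without turn: x={c*v[0]+sn*v[1]:.4f} y={sn*v[0]-c*v[1]:.4f}")
print("pos",p.round(4),"yaw",round(cy,2),"tz",R[:,2].round(4),"w",round(s["grip_width"],4),"t",s["time_s"],"F",np.round(s["ft_force"],1),"q",np.round(s["q"],0))
E
python3 - <<'E'
from m import *
import pickle
D=pickle.load(open("im0.pkl","rb"))
print(ray(up(D["top"]),[769,885.6],.048),ray(up(D["scene"]),[1217.4,889],.048))
E
python3 plan.py .4367 -.1358 .12 98.9
```

```text
[[0.45571467 0.13527512 0.048     ]] [[0.45342506 0.13416284 0.048     ]]
turn rz=-0.5941 rad  then slide x=-0.6574 y=0.1027 z=0.1220  q6~-116
turn rz=2.5475 rad  then slide x=0.6574 y=-0.1027 z=0.1220  q6~64
without turn: x=-0.4873 y=0.4530
pos [0.2336 0.4978 0.242 ] yaw 64.86 tz [-5.e-04 -7.e-04 -1.e+00] w 0.0853 t 0.2 F [ 0.5 -0.4  0.4] q [ 53.  22.  74.  -0.  84. -12.]
```

jog_arm(dr=[[0, 0, -0.1485], [0, 0, -0.1485], [0, 0, -0.1485], [0, 0, -0.1485], [0, 0, 0], [0, 0, 0], [0, 0, 0], [0, 0, 0], [0, 0, 0], [0, 0, 0]], slide=[[0, 0, 0], [0, 0, 0], [0, 0, 0], [0, 0, 0], [-0.045, 0.007, 0], [-0.045, 0.007, 0], [-0.045, 0.007, 0], [-0.045, 0.007, 0], [-0.045, 0.007, 0], [-0.045, 0.007, 0]], gripper=[1, 1, 1, 1, 1, 1, 1, 1, 1, 1], force=60)

```text
time_s: 1.2
position: [0.3169, 0.2359, 0.2423]
tool_rot: [[-0.155, 0.988, 0.0], [0.988, 0.155, 0.0], [-0.0, 0.0, -1.0]]
ft_force: [0.7, 0.7, 0.2]
grip_width: 0.0852
```

```bash
python3 plan.py .4367 -.1358 .12 98.9
```

```text
turn rz=0.0003 rad  then slide x=-0.3858 y=0.0608 z=0.1223  q6~-116
turn rz=-3.1413 rad  then slide x=0.3858 y=-0.0608 z=0.1223  q6~64
without turn: x=-0.3858 y=0.0607
pos [0.3169 0.2359 0.2423] yaw 98.92 tz [ 2.e-04  0.e+00 -1.e+00] w 0.0852 t 1.2 F [0.7 0.7 0.2] q [ 19.   6.  96.  -0.  78. -80.]
```

jog_arm(dr=[[0, 0, 0], [0, 0, 0], [0, 0, 0], [0, 0, 0], [0, 0, 0], [0, 0, 0], [0, 0, 0], [0, 0, 0], [0, 0, 0], [0, 0, 0]], slide=[[-0.0429, 0.00675, 0.0136], [-0.0429, 0.00675, 0.0136], [-0.0429, 0.00675, 0.0136], [-0.0429, 0.00675, 0.0136], [-0.0429, 0.00675, 0.0136], [-0.0429, 0.00675, 0.0136], [-0.0429, 0.00675, 0.0136], [-0.0429, 0.00675, 0.0136], [-0.0429, 0.00675, 0.0136], [0, 0, 0]], gripper=[1, 1, 1, 1, 1, 1, 1, 1, 1, 1])

```text
time_s: 2.2
position: [0.4376, -0.1386, 0.1184]
tool_rot: [[-0.15, 0.989, -0.001], [0.989, 0.15, -0.0], [-0.0, -0.001, -1.0]]
ft_force: [0.7, -0.1, -0.6]
grip_width: 0.0854
```

```bash
python3 plan.py .4367 -.1358 .04 98.9
python3 - <<'E'
from rig import viewer
import cv2
for n in("scene","top"):
    im=viewer.get_image(n)["pixels"]
    cv2.imwrite(f"pics/{n}1.png",cv2.resize(im[40:240,150:410] if n=="scene" else im[130:330,200:460],None,fx=3,fy=3,interpolation=cv2.INTER_CUBIC))
E
```

```text
turn rz=-0.0044 rad  then slide x=0.0029 y=-0.0004 z=0.0784  q6~-116
turn rz=3.1372 rad  then slide x=-0.0029 y=0.0004 z=0.0784  q6~64
without turn: x=0.0029 y=-0.0005
pos [ 0.4376 -0.1386  0.1184] yaw 98.65 tz [-6.e-04 -2.e-04 -1.e+00] w 0.0854 t 2.2 F [ 0.7 -0.1 -0.6] q [ -32.   21.   99.   -0.   60. -131.]
```

View pics/scene1.png

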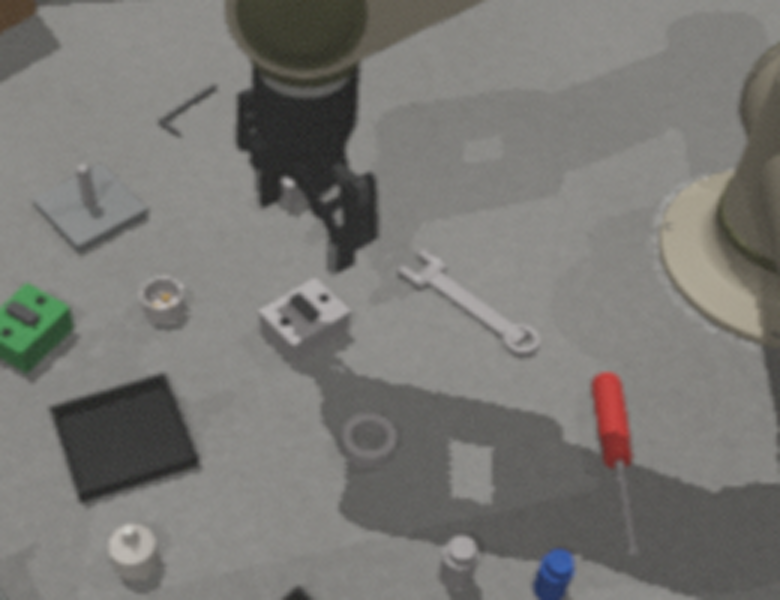

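View pics/top1.png

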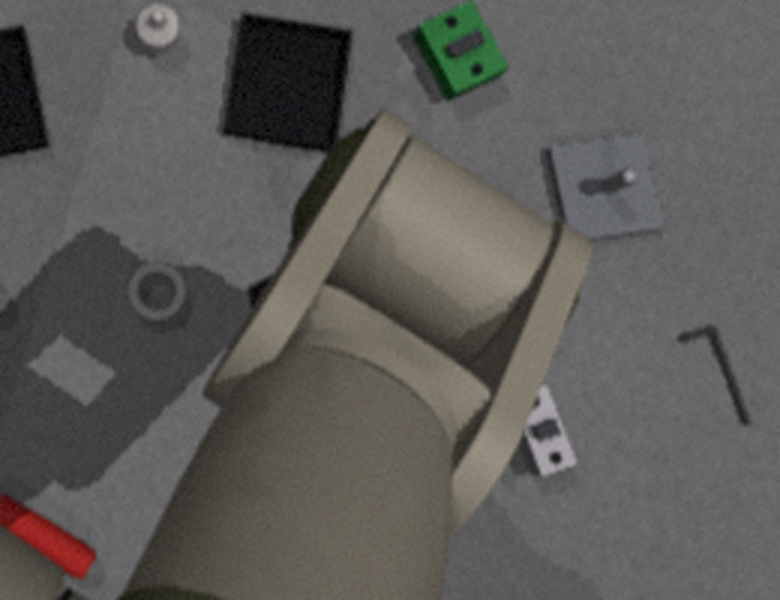

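Run:
```python
from h import *
import pickle
im=pickle.load(open("im0.pkl","rb"))["scene"]
c=np.array([.4376,-.1386,0]);x=np.array([-.15,.989,0]);y=np.array([.989,.15,0])
for z in(.1,.107,.115,.12,.128):
  for sg in(1,-1):
    print(z,sg,[((proj(im,c+sg*l*x+m*y+[0,0,z])[0]-[150,40])*3).round().tolist() for l in(.043,.057) for m in(-.011,.011)])
```

```text
0.1 1 [[345.0, 276.0], [323.0, 288.0], [356.0, 286.0], [334.0, 299.0]]
0.1 -1 [[280.0, 215.0], [259.0, 226.0], [270.0, 205.0], [249.0, 217.0]]
0.107 1 [[345.0, 270.0], [324.0, 282.0], [356.0, 280.0], [335.0, 293.0]]
0.107 -1 [[280.0, 209.0], [259.0, 220.0], [270.0, 199.0], [249.0, 210.0]]
0.115 1 [[346.0, 263.0], [324.0, 275.0], [357.0, 273.0], [335.0, 286.0]]
0.115 -1 [[280.0, 201.0], [259.0, 213.0], [270.0, 192.0], [249.0, 203.0]]
0.12 1 [[346.0, 259.0], [324.0, 271.0], [357.0, 269.0], [335.0, 282.0]]
0.12 -1 [[280.0, 197.0], [259.0, 209.0], [270.0, 187.0], [248.0, 199.0]]
0.128 1 [[346.0, 251.0], [324.0, 264.0], [357.0, 262.0], [335.0, 275.0]]
0.128 -1 [[280.0, 190.0], [258.0, 201.0], [270.0, 180.0], [248.0, 192.0]]
```

jog_arm(dr=[[0, 0, -0.0044], [0, 0, 0], [0, 0, 0], [0, 0, 0], [0, 0, 0], [0, 0, 0], [0, 0, 0], [0, 0, 0], [0, 0, 0], [0, 0, 0]], slide=[[0.0029, -0.0005, 0.03], [0, 0, 0.03], [0, 0, 0.025], [0, 0, 0.0124], [0, 0, 0], [0, 0, 0], [0, 0, 0], [0, 0, 0], [0, 0, 0], [0, 0, 0]], gripper=[1, 1, 1, 1, 1, 0.1, 0.1, 0.1, 0.1, 0.1], force=60)

```text
time_s: 3.3
position: [0.437, -0.1326, 0.0243]
tool_rot: [[-0.159, 0.987, 0.004], [0.987, 0.159, -0.003], [-0.004, 0.004, -1.0]]
ft_force: [-0.6, -2.7, 11.1]
grip_width: 0.0486
```

```bash
python3 plan.py .4367 -.1358 .021 98.9
```

```text
turn rz=0.0047 rad  then slide x=-0.0031 y=-0.0008 z=0.0033  q6~-116
turn rz=-3.1369 rad  then slide x=0.0031 y=0.0008 z=0.0033  q6~64
without turn: x=-0.0031 y=-0.0008
pos [ 0.437  -0.1326  0.0243] yaw 99.17 tz [ 0.0043 -0.0032 -1.    ] w 0.0486 t 3.3 F [-0.6 -2.7 11.1] q [ -32.   30.  106.   -0.   44. -131.]
```

```bash
cat > look.py <<'E'
import sys,cv2
from rig import viewer
n,x,y,w,h,s,o=sys.argv[1],*map(int,sys.argv[2:7]),sys.argv[7]
im=viewer.get_image(n)["pixels"][y:y+h,x:x+w]
cv2.imwrite("pics/"+o,cv2.resize(im,None,fx=s,fy=s,interpolation=cv2.INTER_CUBIC))
E
python3 look.py scene 180 70 130 100 6 g1.png
```

```text
(no output)
```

View pics/g1.png

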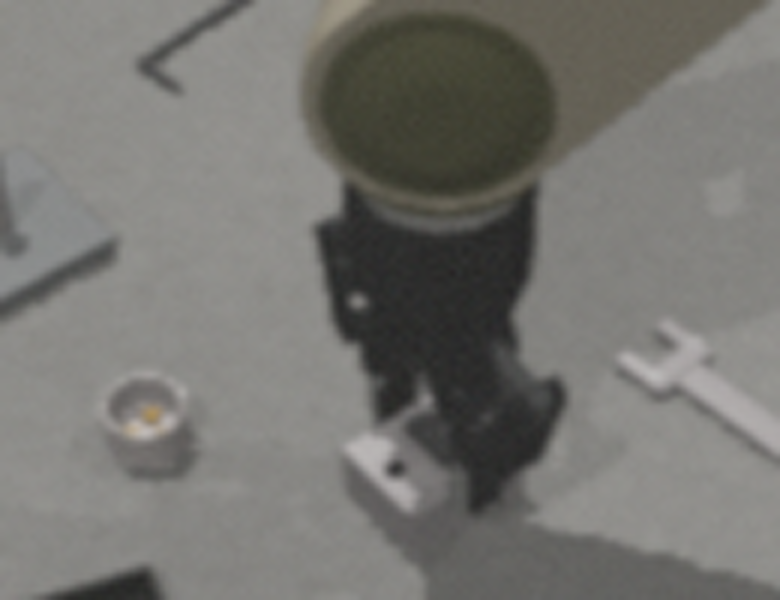

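jog_arm(dr=[[0, 0, 0], [0, 0, 0], [0, 0, 0], [0, 0, 0.1], [0, 0, 0.1], [0, 0, 0.1], [0, 0, 0], [0, 0, 0], [0, 0, 0], [0, 0, 0]], slide=[[0, 0, 0], [0, 0, -0.01], [0, 0, -0.02], [0, 0, -0.03], [0, 0, -0.02], [0, 0, 0], [0, 0, 0], [0, 0, 0], [0, 0, 0], [0, 0, 0]], gripper=[-0.3, -0.3, -0.3, -0.3, -0.3, -0.3, -0.3, -0.3, -0.3, -0.3], force=70)

```text
time_s: 4.35
position: [0.4354, -0.1315, 0.1022]
tool_rot: [[0.139, 0.99, -0.001], [0.99, -0.139, 0.001], [0.0, -0.001, -1.0]]
ft_force: [-0.5, -0.0, -5.0]
grip_width: 0.048
```

```bash
python3 plan.py .624 -.1017 .1 82;python3 look.py scene 180 70 130 100 6 g2.png
```

```text
turn rz=0.0004 rad  then slide x=0.0558 y=0.1826 z=0.0022  q6~-91
turn rz=-3.1412 rad  then slide x=-0.0558 y=-0.1826 z=0.0022  q6~89
without turn: x=0.0557 y=0.1826
pos [ 0.4354 -0.1315  0.1022] yaw 82.02 tz [-9.e-04  6.e-04 -1.e+00] w 0.048 t 4.35 F [-0.5 -0.  -5. ] q [ -32.   22.  101.    0.   57. -114.]
```

View pics/g2.png

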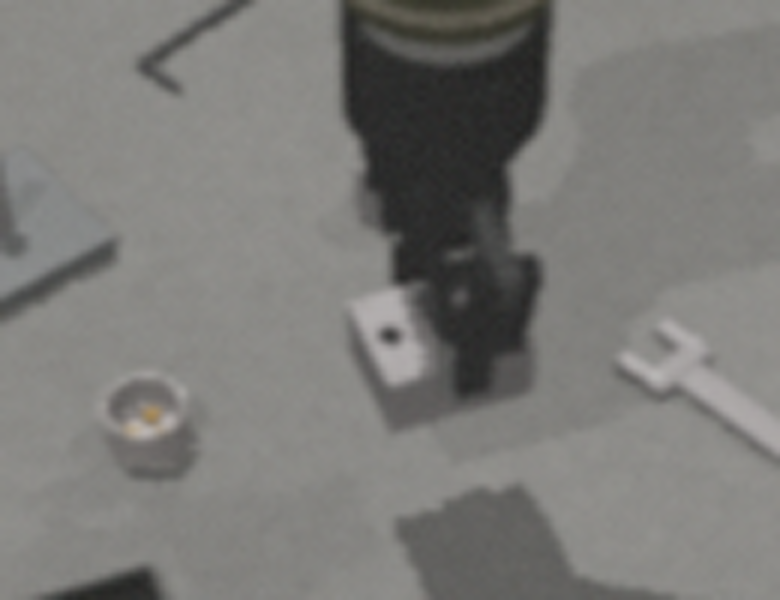

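jog_arm(dr=[[0, 0, 0], [0, 0, 0], [0, 0, 0], [0, 0, 0], [0, 0, 0], [0, 0, 0], [0, 0, 0], [0, 0, 0], [0, 0, 0], [0, 0, 0]], slide=[[0.0112, 0.0365, 0], [0.0112, 0.0365, 0], [0.0112, 0.0365, 0], [0.0112, 0.0365, 0], [0.011, 0.0366, 0], [0, 0, 0.015], [0, 0, 0.025], [0, 0, 0.015], [0, 0, 0.01], [0, 0, 0.003]], gripper=[-0.3, -0.3, -0.3, -0.3, -0.3, -0.3, -0.3, -0.3, -0.3, -0.3])

```text
time_s: 5.4
position: [0.6238, -0.1018, 0.0332]
tool_rot: [[0.14, 0.99, -0.002], [0.99, -0.14, 0.001], [0.0, -0.002, -1.0]]
ft_force: [0.1, -0.4, -4.9]
grip_width: 0.0482
```

```bash
python3 plan.py .624 -.1017 .0285 82;python3 look.py scene 130 130 130 100 6 g3.png
```

```text
turn rz=-0.0006 rad  then slide x=0.0002 y=0.0002 z=0.0047  q6~-91
turn rz=3.1410 rad  then slide x=-0.0002 y=-0.0002 z=0.0047  q6~89
without turn: x=0.0002 y=0.0002
pos [ 0.6238 -0.1018  0.0332] yaw 81.97 tz [-2.2e-03  8.0e-04 -1.0e+00] w 0.0482 t 5.4 F [ 0.1 -0.4 -4.9] q [ -20.   42.   76.   -0.   63. -102.]
```

View pics/g3.png

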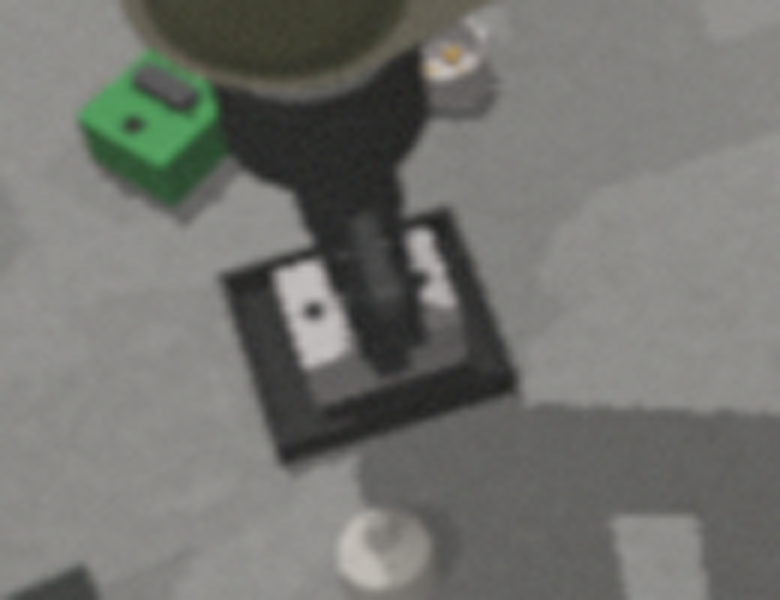

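jog_arm(dr=[[0, 0, 0], [0, 0, 0], [0, 0, 0], [0, 0, 0], [0, 0, 0], [0, 0, 0], [0, 0, 0], [0, 0, 0], [0, 0, 0], [0, 0, 0]], slide=[[0, 0, 0.002], [0, 0, 0.002], [0, 0, 0.001], [0, 0, 0], [0, 0, 0], [0, 0, 0], [0, 0, -0.01], [0, 0, -0.03], [0, 0, -0.04], [0, 0, -0.04]], gripper=[-0.3, -0.3, -0.3, 0.4, 0.4, 0.4, 0.6, 0.6, 0.6, 0.6])

```text
time_s: 6.45
position: [0.6241, -0.1019, 0.1518]
tool_rot: [[0.14, 0.99, 0.0], [0.99, -0.14, -0.0], [-0.0, 0.0, -1.0]]
ft_force: [-0.5, -0.5, 0.2]
grip_width: 0.0683
```

```bash
python3 plan.py .3495 -.2987 .1 -70.4;python3 look.py scene 130 130 130 100 6 g4.png
```

```text
turn rz=-0.4824 rad  then slide x=-0.0933 y=-0.3247 z=0.0518  q6~-150
turn rz=2.6591 rad  then slide x=0.0933 y=0.3247 z=0.0518  q6~30
without turn: x=-0.2333 y=-0.2444
pos [ 0.6241 -0.1019  0.1518] yaw 81.96 tz [ 3.e-04 -1.e-04 -1.e+00] w 0.0683 t 6.45 F [-0.5 -0.5  0.2] q [ -20.   34.   68.    0.   77. -102.]
```

View pics/g4.png

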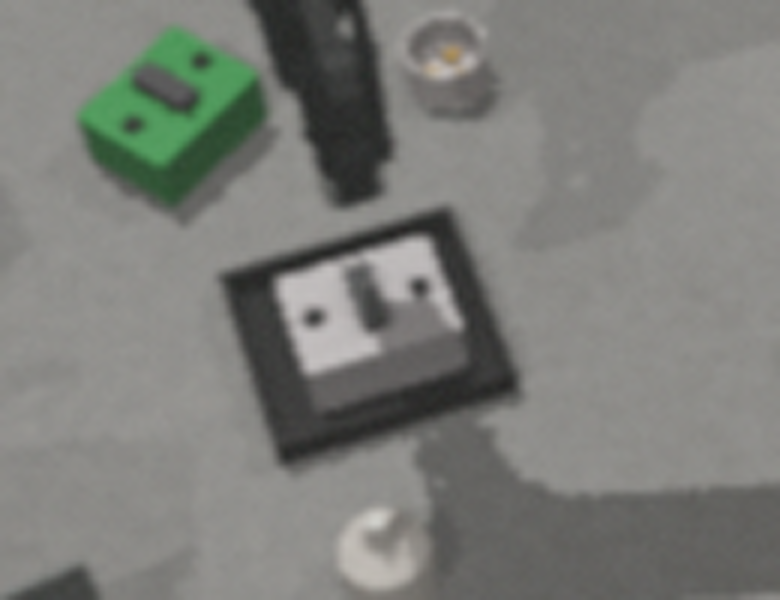

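jog_arm(dr=[[0, 0, 0], [0, 0, 0], [0, 0, 0], [0, 0, 0], [0, 0, 0], [0, 0, 0], [0, 0, 0], [0, 0, 0], [0, 0, 0.1477], [0, 0, 0.1477]], slide=[[-0.029, -0.0305, 0], [-0.029, -0.0305, 0], [-0.029, -0.0305, 0], [-0.029, -0.0305, 0], [-0.029, -0.0305, 0], [-0.029, -0.0305, 0], [-0.029, -0.0305, 0], [-0.029, -0.0305, 0], [0, 0, 0], [0, 0, 0]], gripper=[0.6, 0.6, 0.6, 0.6, 0.6, 0.6, 0.6, 0.6, 0.6, 0.6])

```text
time_s: 7.5
position: [0.3494, -0.2986, 0.1504]
tool_rot: [[0.43, 0.903, 0.001], [0.903, -0.43, -0.001], [-0.001, 0.001, -1.0]]
ft_force: [0.2, 0.4, 0.1]
grip_width: 0.0683
```

jog_arm(dr=[[0, 0, 0.1477], [0, 0, 0.1477], [0, 0, 0.1477], [0, 0, 0.1477], [0, 0, 0.1477], [0, 0, 0.1477], [0, 0, 0.1477], [0, 0, 0.1477], [0, 0, 0.1477], [0, 0, 0.1477]], slide=[[0, 0, 0], [0, 0, 0], [0, 0, 0], [0, 0, 0], [0, 0, 0], [0, 0, 0], [0, 0, 0], [0, 0, 0], [0, 0, 0], [0, 0, 0]], gripper=[0.6, 0.6, 0.6, 0.6, 0.6, 0.6, 0.6, 0.6, 0.6, 0.6])

```text
time_s: 8.5
position: [0.3503, -0.2977, 0.1503]
tool_rot: [[0.94, -0.341, 0.001], [-0.341, -0.94, -0.001], [0.001, 0.001, -1.0]]
ft_force: [-1.3, -0.7, -0.7]
grip_width: 0.0681
```

jog_arm(dr=[[0, 0, 0.1477], [0, 0, 0.1477], [0, 0, 0.1477], [0, 0, 0.1477], [0, 0, 0.1477], [0, 0, 0.1477], [0, 0, 0], [0, 0, 0], [0, 0, 0], [0, 0, 0]], slide=[[0, 0, 0], [0, 0, 0], [0, 0, 0], [0, 0, 0], [0, 0, 0.02], [0, 0, 0.03], [0, 0, 0], [0, 0, 0], [0, 0, 0], [0, 0, 0]], gripper=[0.6, 0.6, 0.6, 0.6, 0.6, 0.6, 0.6, 0.6, 0.6, 0.6])

```text
time_s: 9.5
position: [0.3506, -0.298, 0.1007]
tool_rot: [[0.338, -0.941, 0.001], [-0.941, -0.338, -0.002], [0.002, -0.001, -1.0]]
ft_force: [0.2, 0.4, 0.0]
grip_width: 0.0685
```

```bash
python3 plan.py .3495 -.2987 .02 -70.4;python3 look.py scene 180 40 130 100 6 g5.png
```

```text
turn rz=0.0023 rad  then slide x=0.0003 y=0.0012 z=0.0807  q6~30
turn rz=-3.1393 rad  then slide x=-0.0003 y=-0.0012 z=0.0807  q6~-150
without turn: x=0.0003 y=0.0012
pos [ 0.3506 -0.298   0.1007] yaw -70.27 tz [ 0.0013 -0.0019 -1.    ] w 0.0685 t 9.5 F [0.2 0.4 0. ] q [-55.  23. 101.   0.  57.  15.]
```

View pics/g5.png

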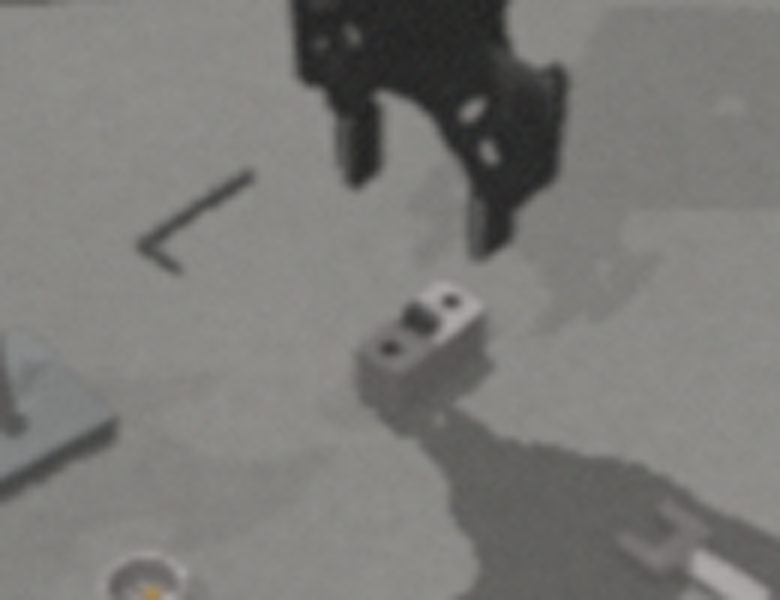

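jog_arm(dr=[[0, 0, 0.0023], [0, 0, 0], [0, 0, 0], [0, 0, 0], [0, 0, 0], [0, 0, 0], [0, 0, 0], [0, 0, 0], [0, 0, 0], [0, 0, 0]], slide=[[0.0003, 0.0012, 0.025], [0, 0, 0.025], [0, 0, 0.018], [0, 0, 0.009], [0, 0, 0], [0, 0, 0], [0, 0, 0], [0, 0, 0], [0, 0, 0], [0, 0, 0]], gripper=[0.6, 0.6, 0.6, 0.6, 0.6, -0.6, -0.6, -0.6, -0.6, -0.6], force=60)

```text
time_s: 10.55
position: [0.3497, -0.299, 0.0237]
tool_rot: [[0.334, -0.943, 0.002], [-0.943, -0.334, -0.003], [0.003, -0.001, -1.0]]
ft_force: [-0.4, -1.2, 8.2]
grip_width: 0.0285
```

```bash
python3 plan.py .3495 -.2987 .11 -76.5
```

```text
turn rz=0.1049 rad  then slide x=-0.0003 y=0.0001 z=-0.0863  q6~36
turn rz=-3.0367 rad  then slide x=0.0003 y=-0.0001 z=-0.0863  q6~-144
without turn: x=-0.0003 y=0.0001
pos [ 0.3497 -0.299   0.0237] yaw -70.49 tz [ 0.0016 -0.0025 -1.    ] w 0.0285 t 10.55 F [-0.4 -1.2  8.2] q [-55.  30. 105.  -0.  44.  15.]
```

jog_arm(dr=[[0, 0, 0], [0, 0, 0], [0, 0, 0], [0, 0, 0.05], [0, 0, 0.055], [0, 0, 0], [0, 0, 0], [0, 0, 0], [0, 0, 0], [0, 0, 0]], slide=[[0, 0, 0], [0, 0, -0.01], [0, 0, -0.02], [0, 0, -0.03], [0, 0, -0.03], [0, 0, 0], [0, 0, 0], [0, 0, 0], [0, 0, 0], [0, 0, 0]], gripper=[-0.7, -0.7, -0.7, -0.7, -0.7, -0.7, -0.7, -0.7, -0.7, -0.7], force=70)

```text
time_s: 11.55
position: [0.3489, -0.298, 0.1117]
tool_rot: [[0.233, -0.972, -0.001], [-0.972, -0.233, 0.002], [-0.002, 0.001, -1.0]]
ft_force: [0.6, -0.1, -3.6]
grip_width: 0.0286
```

```bash
python3 plan.py .607 .135 .11 -76.5;python3 look.py scene 180 40 130 100 6 g6.png
```

```text
turn rz=-0.0002 rad  then slide x=-0.3607 y=-0.3520 z=0.0017  q6~89
turn rz=3.1414 rad  then slide x=0.3607 y=0.3520 z=0.0017  q6~-91
without turn: x=-0.3608 y=-0.3519
pos [ 0.3489 -0.298   0.1117] yaw -76.51 tz [-0.0011  0.0015 -1.    ] w 0.0286 t 11.55 F [ 0.6 -0.1 -3.6] q [-55.  22. 100.  -0.  59.  21.]
```

View pics/g6.png

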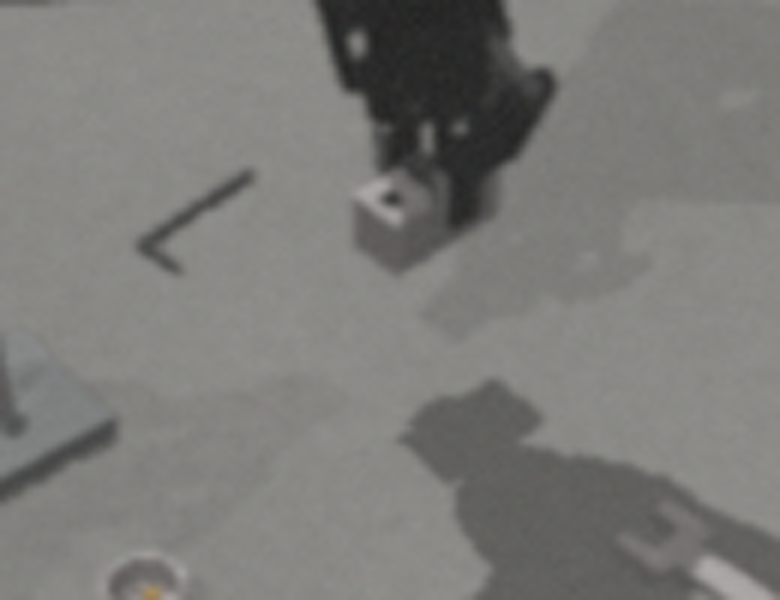

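jog_arm(dr=[[0, 0, 0], [0, 0, 0], [0, 0, 0], [0, 0, 0], [0, 0, 0], [0, 0, 0], [0, 0, 0], [0, 0, 0], [0, 0, 0], [0, 0, 0]], slide=[[-0.03, -0.0293, 0], [-0.03, -0.0293, 0], [-0.03, -0.0293, 0], [-0.03, -0.0293, 0], [-0.03, -0.0293, 0], [-0.03, -0.0293, 0], [-0.03, -0.0293, 0], [-0.03, -0.0293, 0], [-0.03, -0.0293, 0], [-0.03, -0.0293, 0]], gripper=[-0.7, -0.7, -0.7, -0.7, -0.7, -0.7, -0.7, -0.7, -0.7, -0.7])

```text
time_s: 12.6
position: [0.5647, 0.0636, 0.112]
tool_rot: [[0.233, -0.972, -0.001], [-0.972, -0.233, 0.0], [-0.0, 0.001, -1.0]]
ft_force: [1.7, -1.1, -3.3]
grip_width: 0.0282
```

```bash
python3 plan.py .607 .135 .03 -76.5
```

```text
turn rz=-0.0000 rad  then slide x=-0.0596 y=-0.0578 z=0.0820  q6~89
turn rz=3.1416 rad  then slide x=0.0596 y=0.0578 z=0.0820  q6~-91
without turn: x=-0.0596 y=-0.0578
pos [0.5647 0.0636 0.112 ] yaw -76.5 tz [-9.e-04  0.e+00 -1.e+00] w 0.0282 t 12.6 F [ 1.7 -1.1 -3.3] q [-6. 31. 83. -0. 67. 71.]
```

jog_arm(dr=[[0, 0, 0], [0, 0, 0], [0, 0, 0], [0, 0, 0], [0, 0, 0], [0, 0, 0], [0, 0, 0], [0, 0, 0], [0, 0, 0], [0, 0, 0]], slide=[[-0.03, -0.029, 0], [-0.03, -0.029, 0], [0, 0, 0], [0, 0, 0.03], [0, 0, 0.025], [0, 0, 0.015], [0, 0, 0.008], [0, 0, 0], [0, 0, 0], [0, 0, 0]], gripper=[-0.7, -0.7, -0.7, -0.7, -0.7, -0.7, -0.7, -0.7, -0.7, -0.7])

```text
time_s: 13.6
position: [0.6071, 0.1336, 0.0355]
tool_rot: [[0.233, -0.972, 0.002], [-0.972, -0.233, 0.0], [0.0, -0.002, -1.0]]
ft_force: [-0.5, -0.6, -3.2]
grip_width: 0.0284
```

```bash
python3 plan.py .607 .135 .028 -76.5;python3 look.py scene 180 210 130 100 6 g7.png
```

```text
turn rz=-0.0003 rad  then slide x=-0.0014 y=-0.0002 z=0.0075  q6~89
turn rz=3.1413 rad  then slide x=0.0014 y=0.0002 z=0.0075  q6~-91
without turn: x=-0.0014 y=-0.0002
pos [0.6071 0.1336 0.0355] yaw -76.52 tz [ 0.0018  0.     -1.    ] w 0.0284 t 13.6 F [-0.5 -0.6 -3.2] q [ 2. 41. 78. -0. 62. 78.]
```

View pics/g7.png

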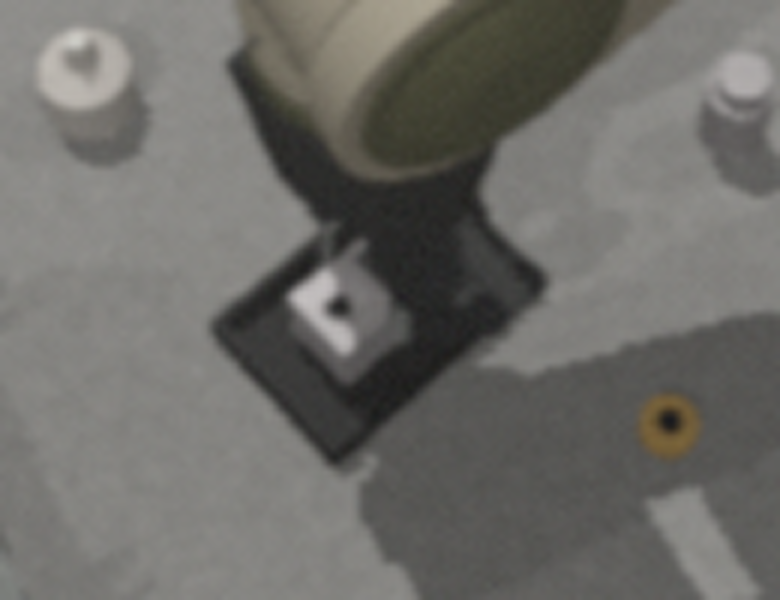

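jog_arm(dr=[[0, 0, 0], [0, 0, 0], [0, 0, 0], [0, 0, 0], [0, 0, 0], [0, 0, 0], [0, 0, 0], [0, 0, 0], [0, 0, 0], [0, 0, 0]], slide=[[-0.001, 0, 0.003], [0, 0, 0.003], [0, 0, 0.001], [0, 0, 0.0005], [0, 0, 0], [0, 0, 0], [0, 0, -0.005], [0, 0, -0.03], [0, 0, -0.04], [0, 0, -0.04]], gripper=[-0.7, -0.7, -0.7, -0.7, -0.1, -0.1, 0.2, 0.2, 0.2, 0.2])

```text
time_s: 14.65
position: [0.6062, 0.1346, 0.1436]
tool_rot: [[0.233, -0.972, -0.0], [-0.972, -0.233, -0.0], [-0.0, 0.0, -1.0]]
ft_force: [0.1, 0.1, -0.2]
grip_width: 0.0514
```

```bash
python3 plan.py .4545 .1347 .11 54;python3 look.py scene 180 210 130 100 6 g8.png
```

```text
turn rz=0.8635 rad  then slide x=0.0891 y=0.1228 z=0.0336  q6~143
turn rz=-2.2781 rad  then slide x=-0.0891 y=-0.1228 z=0.0336  q6~-37
without turn: x=-0.0354 y=0.1475
pos [0.6062 0.1346 0.1436] yaw -76.52 tz [-4.e-04 -0.e+00 -1.e+00] w 0.0514 t 14.65 F [ 0.1  0.1 -0.2] q [ 2. 33. 71.  0. 75. 78.]
```

View pics/g8.png

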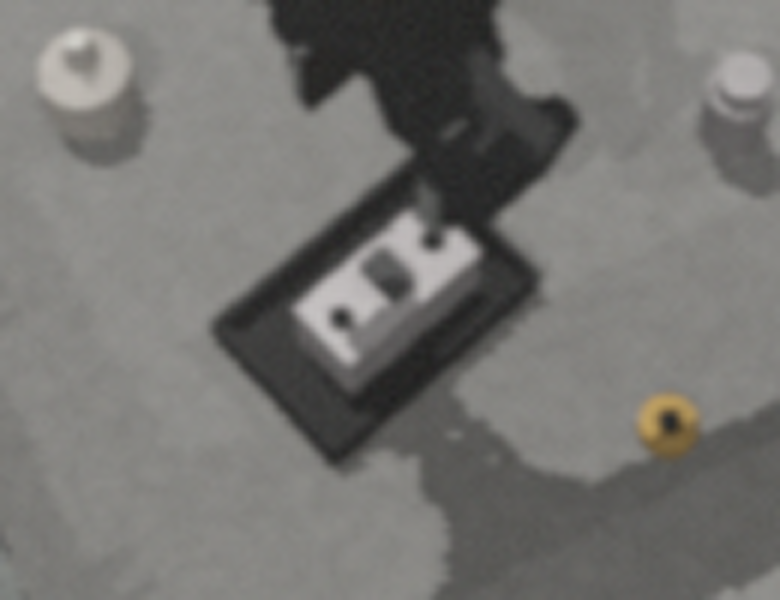

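jog_arm(dr=[[0, 0, 0], [0, 0, 0], [0, 0, 0], [0, 0, 0], [0, 0, 0], [0, 0, 0], [0, 0, 0], [0, 0, 0], [0, 0, 0], [0, 0, 0]], slide=[[-0.009, 0.037, 0], [-0.009, 0.037, 0.01], [-0.009, 0.037, 0.01], [-0.0084, 0.0365, 0.02], [0, 0, 0], [0, 0, 0], [0, 0, 0], [0, 0, 0], [0, 0, 0], [0, 0, 0]], gripper=[0.2, 0.2, 0.2, 0.2, 0.2, 0.2, 0.2, 0.2, 0.2, 0.2])

```text
time_s: 15.7
position: [0.4551, 0.1347, 0.1021]
tool_rot: [[0.233, -0.972, 0.0], [-0.972, -0.233, -0.0], [0.0, -0.0, -1.0]]
ft_force: [-0.3, 0.1, -0.0]
grip_width: 0.0512
```

```bash
python3 plan.py .4545 .1347 .032 -76.5;python3 look.py scene 240 150 130 100 6 g9.png
```

```text
turn rz=-0.0004 rad  then slide x=-0.0002 y=0.0006 z=0.0701  q6~93
turn rz=3.1412 rad  then slide x=0.0002 y=-0.0006 z=0.0701  q6~-87
without turn: x=-0.0002 y=0.0006
pos [0.4551 0.1347 0.1021] yaw -76.52 tz [ 5.e-04 -0.e+00 -1.e+00] w 0.0512 t 15.7 F [-0.3  0.1 -0. ] q [ 2. 24. 98. -0. 58. 79.]
```

View pics/g9.png

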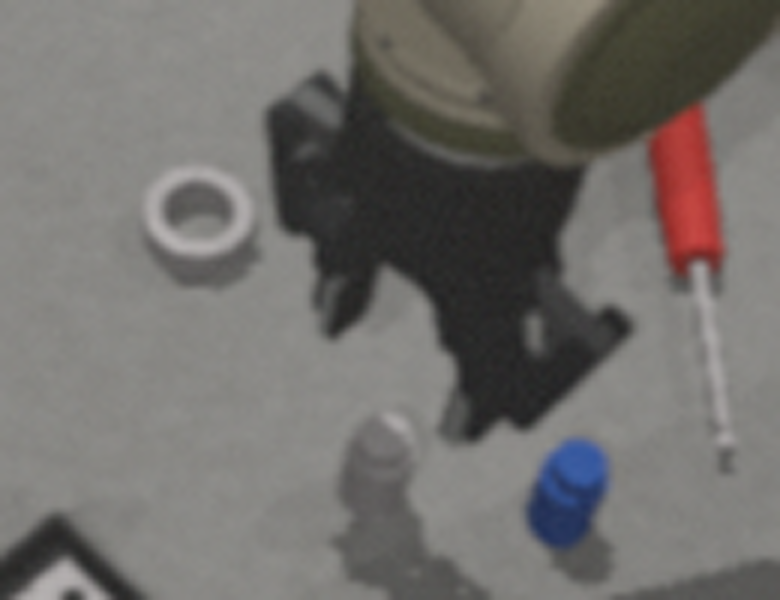

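jog_arm(dr=[[0, 0, 0], [0, 0, 0], [0, 0, 0], [0, 0, 0], [0, 0, 0], [0, 0, 0], [0, 0, 0], [0, 0, 0], [0, 0, 0], [0, 0, 0]], slide=[[0, 0.0005, 0.02], [0, 0, 0.025], [0, 0, 0.017], [0, 0, 0.008], [0, 0, 0], [0, 0, 0], [0, 0, 0], [0, 0, 0], [0, 0, 0], [0, 0, 0]], gripper=[0.2, 0.2, 0.2, 0.2, 0.2, 0.2, -0.7, -0.7, -0.7, -0.7], force=40)

```text
time_s: 16.75
position: [0.4546, 0.1346, 0.0328]
tool_rot: [[0.233, -0.972, 0.002], [-0.972, -0.233, 0.0], [0.0, -0.002, -1.0]]
ft_force: [-0.5, -0.1, 5.8]
grip_width: 0.0235
```

```bash
python3 plan.py .537 .369 .12 -76.5;python3 look.py scene 240 150 130 100 6 g10.png
```

```text
turn rz=-0.0004 rad  then slide x=-0.2087 y=-0.1348 z=-0.0872  q6~111
turn rz=3.1412 rad  then slide x=0.2087 y=0.1348 z=-0.0872  q6~-69
without turn: x=-0.2087 y=-0.1347
pos [0.4546 0.1346 0.0328] yaw -76.52 tz [ 1.8e-03  1.0e-04 -1.0e+00] w 0.0235 t 16.75 F [-0.5 -0.1  5.8] q [  2.  30. 102.   0.  47.  79.]
```

View pics/g10.png

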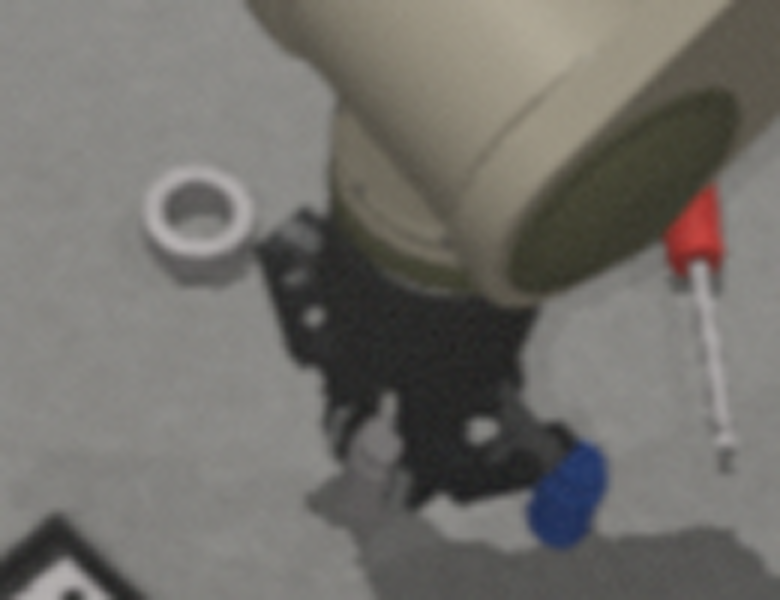

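jog_arm(dr=[[0, 0, 0], [0, 0, 0], [0, 0, 0], [0, 0, 0], [0, 0, 0], [0, 0, 0], [0, 0, 0], [0, 0, 0], [0, 0, 0], [0, 0, 0]], slide=[[0, 0, -0.01], [0, 0, -0.02], [0, 0, -0.03], [0, 0, -0.025], [-0.0348, -0.0225, 0], [-0.0348, -0.0225, 0], [-0.0348, -0.0225, 0], [-0.0348, -0.0225, 0], [-0.0348, -0.0225, 0], [-0.0347, -0.0223, 0]], gripper=[-0.75, -0.75, -0.75, -0.75, -0.75, -0.75, -0.75, -0.75, -0.75, -0.75], force=50)

```text
time_s: 17.8
position: [0.5365, 0.3706, 0.1175]
tool_rot: [[0.233, -0.972, -0.0], [-0.972, -0.233, -0.0], [0.0, 0.0, -1.0]]
ft_force: [0.7, 0.0, -0.9]
grip_width: 0.0232
```

```bash
python3 plan.py .537 .369 .039 -76.5;python3 look.py scene 270 250 130 100 6 g11.png
```

```text
turn rz=-0.0001 rad  then slide x=0.0016 y=-0.0001 z=0.0785  q6~111
turn rz=3.1415 rad  then slide x=-0.0016 y=0.0001 z=0.0785  q6~-69
without turn: x=0.0016 y=-0.0001
pos [0.5365 0.3706 0.1175] yaw -76.51 tz [-4.e-04 -2.e-04 -1.e+00] w 0.0232 t 17.8 F [ 0.7  0.  -0.9] q [ 24.  38.  67.  -0.  75. 101.]
```

View pics/g11.png

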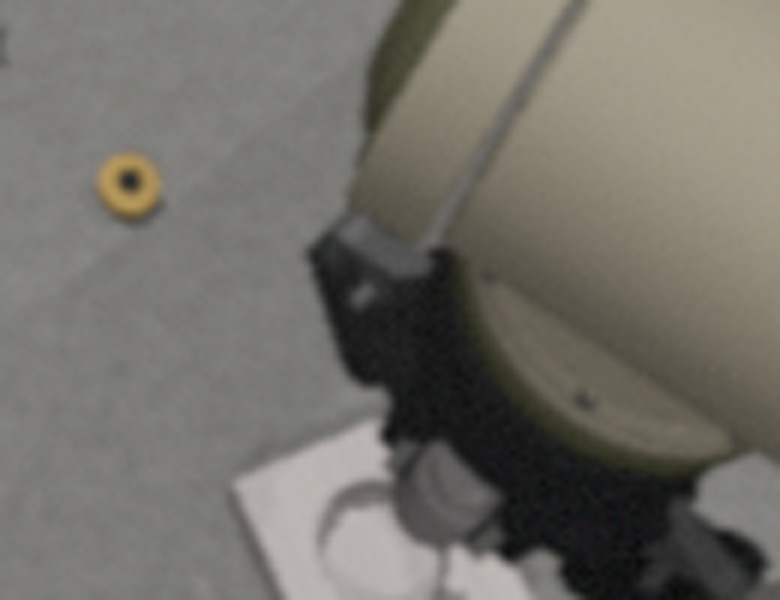

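```bash
python3 look.py scene 310 300 80 60 10 g12.png; python3 look.py top 60 140 100 75 8 g13.png
```

```text
(no output)
```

View pics/g12.png

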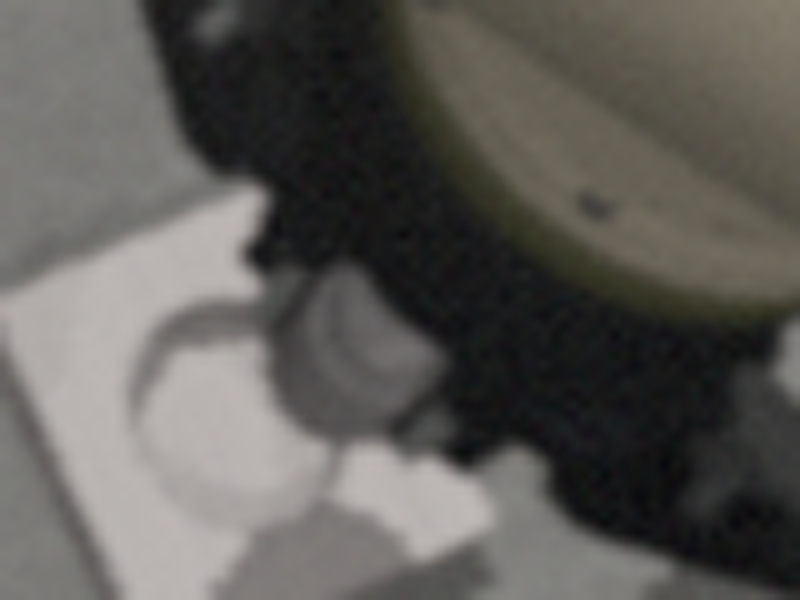

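View pics/g13.png

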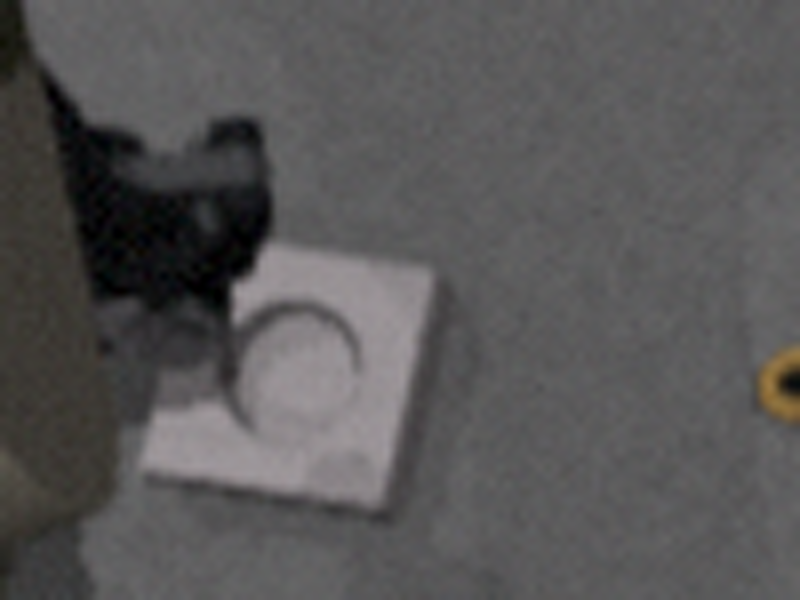

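Run:
```python
from h import *
import pickle
D=pickle.load(open("im0.pkl","rb"))
for n,o,s in(("scene",(310,300),10),("top",(60,140),8)):
    for z in(.085,.123,.133): print(n,z,((proj(D[n],[.5365,.3706,z])[0]-o)*s).round())
```

```text
scene 0.085 [314. 342.]
scene 0.123 [361. 290.]
scene 0.133 [374. 276.]
top 0.085 [198. 321.]
top 0.123 [141. 289.]
top 0.133 [125. 280.]
```

Run:
```python
from h import *
from rig import viewer
D={n:viewer.get_image(n) for n in("scene","top")}
o=[]
for n,(x,y,w,h) in(("scene",(320,310,50,50)),("top",(65,155,50,50))):
    im=D[n]; s=8
    a=cv2.resize(im["pixels"][y:y+h,x:x+w],None,fx=s,fy=s,interpolation=cv2.INTER_CUBIC).astype(float)
    a=np.clip((a/160)**.6*255,0,255).astype(np.uint8)
    b=a.copy()
    for z,r,c in((.0847,13,(0,0,255)),(.1227,13,(0,255,0)),(.1327,10,(255,0,0))):
        t=np.linspace(0,2*np.pi,40); P=np.c_[.5365+r/1e3*np.cos(t),.3706+r/1e3*np.sin(t),0*t+z]
        q=(proj(im,P)-[x,y]+.5)*s; cv2.polylines(b,[q.astype(np.int32)],True,c,1)
    o.append(np.vstack([a[:300],b[:300]]) if 0 else np.hstack([a,b]))
cv2.imwrite("pics/g14.png",o[0]);cv2.imwrite("pics/g15.png",o[1])
```

```text
(no output)
```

View pics/g14.png

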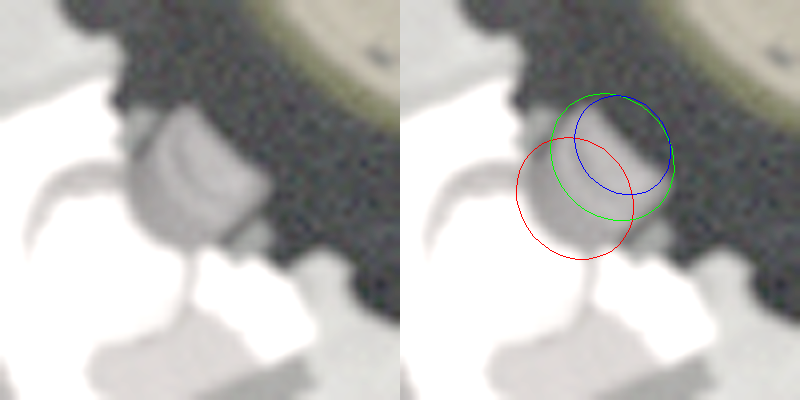

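View pics/g15.png

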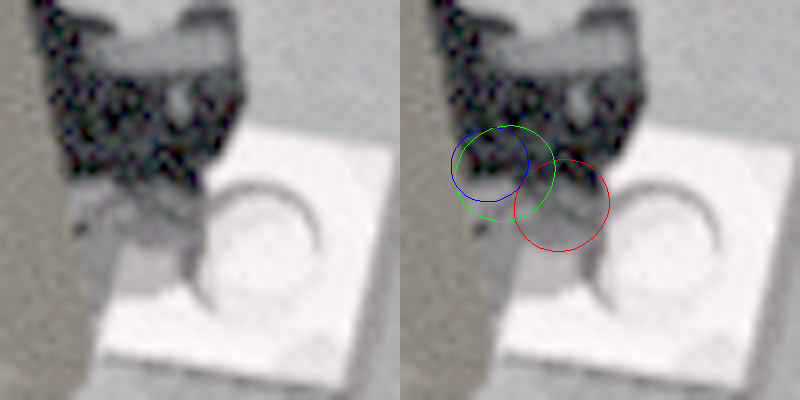

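jog_arm(dr=[[0, 0, 0], [0, 0, 0], [0, 0, 0], [0, 0, 0], [0, 0, 0], [0, 0, 0], [0, 0, 0], [0, 0, 0], [0, 0, 0], [0, 0, 0]], slide=[[0.001, 0, 0.01], [0, 0, 0.02], [0, 0, 0.02], [0, 0, 0.01], [0, 0, 0.005], [0, 0, 0.005], [0, 0, 0.003], [0, 0, 0.002], [0, 0, 0], [0, 0, 0]], gripper=[-0.75, -0.75, -0.75, -0.75, -0.75, -0.75, -0.75, -0.75, -0.75, -0.75])

```text
time_s: 19.05
position: [0.537, 0.3681, 0.0424]
tool_rot: [[0.233, -0.972, 0.001], [-0.972, -0.233, 0.0], [-0.0, -0.001, -1.0]]
ft_force: [-0.1, -0.1, -2.7]
grip_width: 0.0233
```

```bash
python3 plan.py .537 .369 .039 -76.5;python3 look.py scene 310 300 80 60 10 g16.png
```

```text
turn rz=-0.0002 rad  then slide x=-0.0009 y=-0.0003 z=0.0034  q6~111
turn rz=3.1414 rad  then slide x=0.0009 y=0.0003 z=0.0034  q6~-69
without turn: x=-0.0009 y=-0.0003
pos [0.537  0.3681 0.0424] yaw -76.51 tz [ 6.e-04  2.e-04 -1.e+00] w 0.0233 t 19.05 F [-0.1 -0.1 -2.7] q [ 24.  42.  72.  -0.  66. 101.]
```

View pics/g16.png

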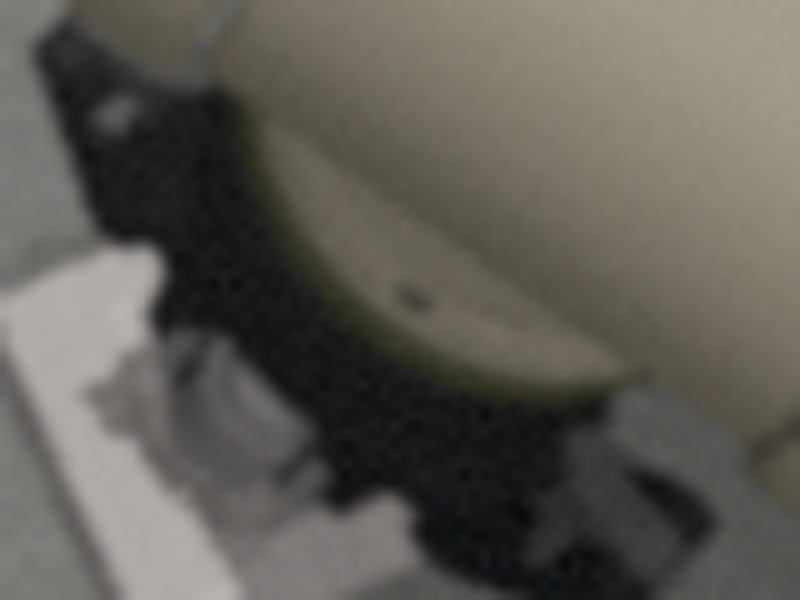

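jog_arm(dr=[[0, 0, 0], [0, 0, 0], [0, 0, 0], [0, 0, 0], [0, 0, 0], [0, 0, 0], [0, 0, 0], [0, 0, 0], [0, 0, 0], [0, 0, 0]], slide=[[0, 0, 0.0015], [0, 0, 0.001], [0, 0, 0.001], [0, 0, 0.0005], [0, 0, 0], [0, 0, 0], [0, 0, 0], [0, 0, 0], [0, 0, 0], [0, 0, 0]], gripper=[-0.75, -0.75, -0.75, -0.75, -0.75, -0.75, -0.75, -0.75, -0.75, -0.75])

```text
time_s: 20.1
position: [0.537, 0.368, 0.039]
tool_rot: [[0.233, -0.972, 0.001], [-0.972, -0.233, 0.0], [-0.0, -0.001, -1.0]]
ft_force: [-1.7, -1.5, 4.9]
grip_width: 0.0232
```

jog_arm(dr=[[0, 0, 0], [0, 0, 0], [0, 0, 0], [0, 0, 0], [0, 0, 0], [0, 0, 0], [0, 0, 0], [0, 0, 0], [0, 0, 0], [0, 0, 0]], slide=[[0, 0, 0], [0, 0, 0], [0, 0, 0], [0, 0, 0], [0, 0, 0], [0, 0, -0.01], [0, 0, -0.02], [0, 0, -0.03], [0, 0, -0.04], [0, 0, -0.03]], gripper=[-0.3, -0.1, 0.0, 0.1, 0.1, 0.1, 0.1, 0.1, 0.1, 0.1])

```text
time_s: 21.1
position: [0.5371, 0.3681, 0.1713]
tool_rot: [[0.233, -0.972, 0.003], [-0.972, -0.233, 0.001], [-0.001, -0.003, -1.0]]
ft_force: [-0.3, 0.6, 0.6]
grip_width: 0.047
```

```bash
python3 plan.py .346 .303 .12 -76.5;python3 look.py scene 290 300 100 75 8 g17.png
```

```text
turn rz=-0.0003 rad  then slide x=0.0187 y=0.2010 z=0.0513  q6~118
turn rz=3.1413 rad  then slide x=-0.0187 y=-0.2010 z=0.0513  q6~-62
without turn: x=0.0188 y=0.2010
pos [0.5371 0.3681 0.1713] yaw -76.51 tz [ 0.0025  0.0011 -1.    ] w 0.047 t 21.1 F [-0.3  0.6  0.6] q [ 24.  35.  63.   0.  82. 101.]
```

View pics/g17.png

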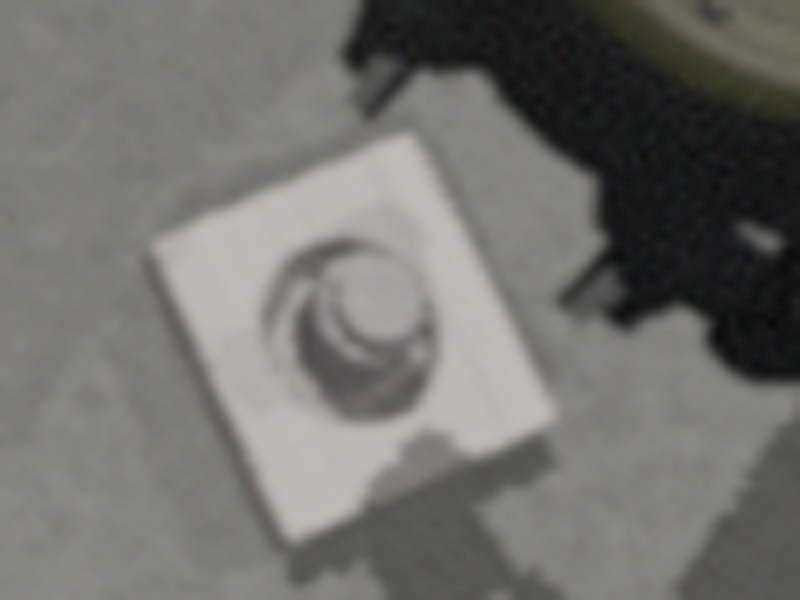

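jog_arm(dr=[[0, 0, 0], [0, 0, 0], [0, 0, 0], [0, 0, 0], [0, 0, 0], [0, 0, 0], [0, 0, 0], [0, 0, 0], [0, 0, 0], [0, 0, 0]], slide=[[0.0038, 0.04, 0], [0.0038, 0.04, 0], [0.0038, 0.04, 0.01], [0.0038, 0.04, 0.03], [0.0036, 0.041, 0.03], [0, 0, 0], [0, 0, 0], [0, 0, 0], [0, 0, 0], [0, 0, 0]], gripper=[1, 1, 1, 1, 1, 1, 1, 1, 1, 1])

```text
time_s: 22.15
position: [0.3477, 0.3035, 0.0992]
tool_rot: [[0.233, -0.973, 0.002], [-0.973, -0.233, 0.001], [-0.0, -0.002, -1.0]]
ft_force: [0.4, 0.1, -0.1]
grip_width: 0.0855
```

```bash
python3 plan.py .346 .303 .009 -76.5;python3 look.py scene 320 200 100 75 8 g18.png
```

```text
turn rz=-0.0006 rad  then slide x=0.0001 y=0.0017 z=0.0902  q6~118
turn rz=3.1410 rad  then slide x=-0.0001 y=-0.0017 z=0.0902  q6~-62
without turn: x=0.0001 y=0.0017
pos [0.3477 0.3035 0.0992] yaw -76.54 tz [ 1.6e-03  8.0e-04 -1.0e+00] w 0.0855 t 22.15 F [ 0.4  0.1 -0.1] q [ 26.  23. 100.   0.  57. 103.]
```

View pics/g18.png

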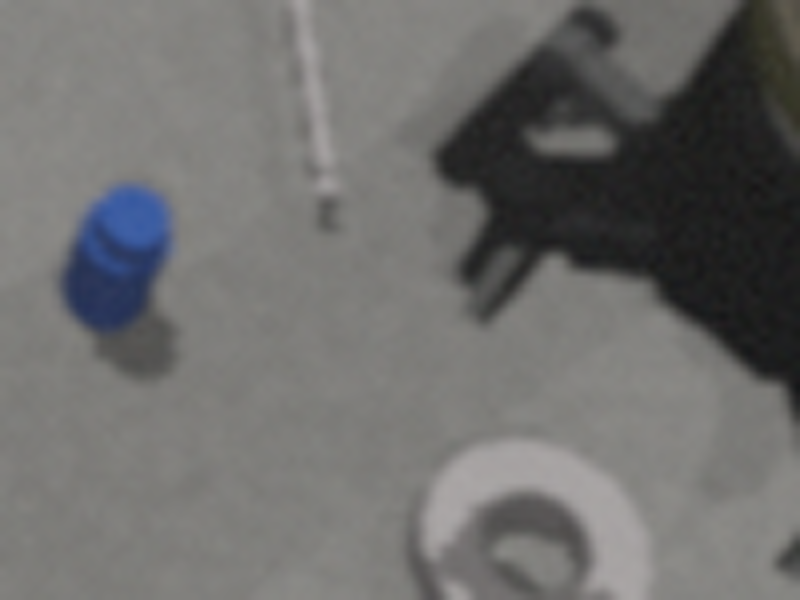

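jog_arm(dr=[[0, 0, 0], [0, 0, 0], [0, 0, 0], [0, 0, 0], [0, 0, 0], [0, 0, 0], [0, 0, 0], [0, 0, 0], [0, 0, 0], [0, 0, 0]], slide=[[0, 0.0017, 0.025], [0, 0, 0.03], [0, 0, 0.02], [0, 0, 0.009], [0, 0, 0.004], [0, 0, 0], [0, 0, 0], [0, 0, 0], [0, 0, 0], [0, 0, 0]], gripper=[1, 1, 1, 1, 1, 1, 0.3, 0.3, 0.3, 0.3], force=50)

```text
time_s: 23.2
position: [0.3453, 0.3029, 0.012]
tool_rot: [[0.233, -0.973, 0.002], [-0.973, -0.233, 0.001], [-0.001, -0.002, -1.0]]
ft_force: [-1.0, -2.2, 11.3]
grip_width: 0.0594
```

```bash
python3 plan.py .346 .303 .009 -76.5;python3 look.py scene 320 200 120 90 6 g19.png
```

```text
turn rz=-0.0006 rad  then slide x=0.0001 y=-0.0007 z=0.0030  q6~118
turn rz=3.1410 rad  then slide x=-0.0001 y=0.0007 z=0.0030  q6~-62
without turn: x=0.0001 y=-0.0007
pos [0.3453 0.3029 0.012 ] yaw -76.54 tz [ 0.002  0.001 -1.   ] w 0.0594 t 23.2 F [-1.  -2.2 11.3] q [ 26.  32. 106.   0.  42. 103.]
```

View pics/g19.png

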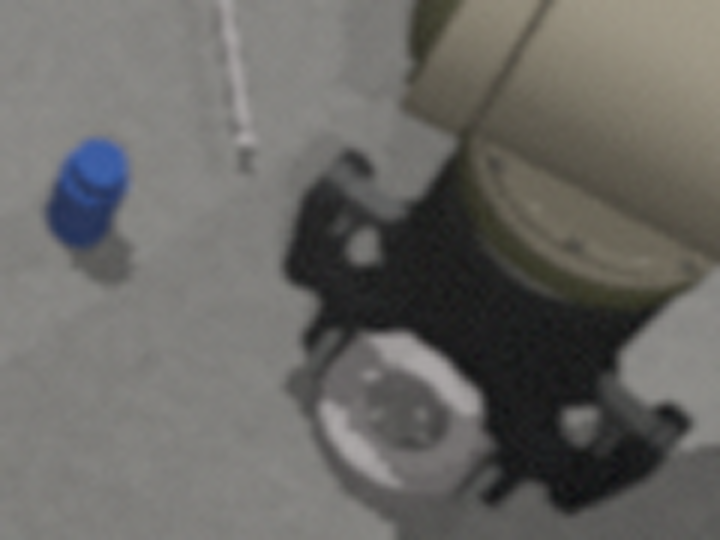

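jog_arm(dr=[[0, 0, 0], [0, 0, 0], [0, 0, 0], [0, 0, 0], [0, 0, 0], [0, 0, 0], [0, 0, 0], [0, 0, 0], [0, 0, 0], [0, 0, 0]], slide=[[0, 0, 0], [0, 0, -0.01], [0, 0, -0.03], [0, 0, -0.035], [0, 0, -0.03], [0.02, -0.001, 0], [0.0408, -0.0021, 0], [0.0408, -0.0021, 0], [0.0408, -0.0021, 0], [0.0408, -0.0021, 0]], gripper=[0, 0, 0, 0, 0, 0, 0, 0, 0, 0], force=60)

```text
time_s: 24.25
position: [0.3967, 0.1253, 0.1163]
tool_rot: [[0.234, -0.972, 0.001], [-0.972, -0.234, 0.0], [0.0, -0.001, -1.0]]
ft_force: [0.2, -0.4, -2.6]
grip_width: 0.0586
```

```bash
python3 plan.py .5425 -.3635 .115 -76.5;python3 look.py scene 260 110 160 120 5 g20.png
```

```text
turn rz=0.0001 rad  then slide x=0.5093 y=-0.0276 z=0.0013  q6~43
turn rz=-3.1415 rad  then slide x=-0.5093 y=0.0276 z=0.0013  q6~-137
without turn: x=0.5093 y=-0.0276
pos [0.3967 0.1253 0.1163] yaw -76.5 tz [ 5.e-04  1.e-04 -1.e+00] w 0.0586 t 24.25 F [ 0.2 -0.4 -2.6] q [  1.  18. 106.   0.  57.  78.]
```

View pics/g20.png

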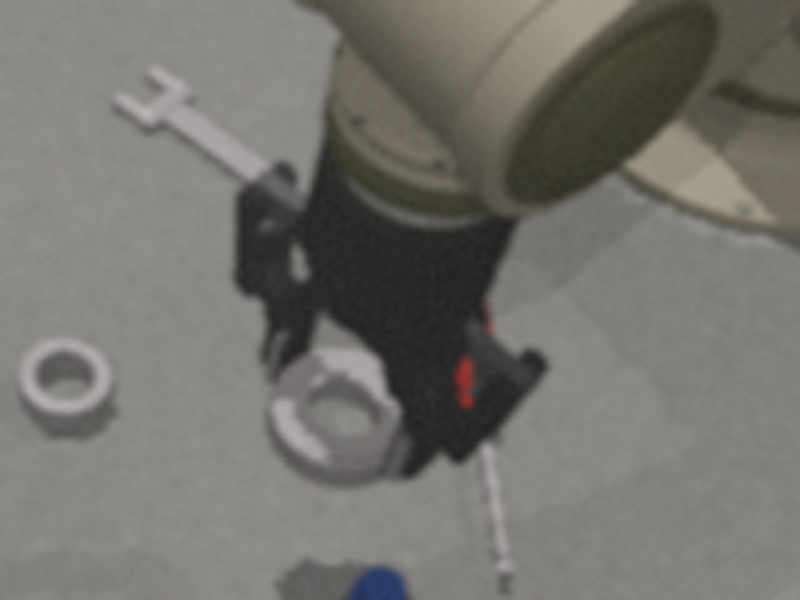

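Held level. Continue to the post.

jog_arm(dr=[[0, 0, 0], [0, 0, 0], [0, 0, 0], [0, 0, 0], [0, 0, 0], [0, 0, 0], [0, 0, 0], [0, 0, 0], [0, 0, 0], [0, 0, 0]], slide=[[0.041, -0.0023, 0], [0.041, -0.0023, 0], [0.041, -0.0023, 0], [0.041, -0.0023, 0], [0.041, -0.0023, 0], [0.041, -0.0023, 0], [0.041, -0.0023, 0], [0.041, -0.0023, 0], [0.041, -0.0023, 0], [0.041, -0.0023, 0]], gripper=[0, 0, 0, 0, 0, 0, 0, 0, 0, 0])

```text
time_s: 25.3
position: [0.5147, -0.268, 0.1162]
tool_rot: [[0.233, -0.972, -0.0], [-0.972, -0.233, 0.0], [-0.0, 0.0, -1.0]]
ft_force: [0.5, 1.4, -2.8]
grip_width: 0.059
```

jog_arm(dr=[[0, 0, 0], [0, 0, 0], [0, 0, 0], [0, 0, 0], [0, 0, 0], [0, 0, 0], [0, 0, 0], [0, 0, 0], [0, 0, 0], [0, 0, 0]], slide=[[0.041, -0.0023, 0], [0.041, -0.0023, 0], [0.01, 0, 0], [0, 0, 0], [0, 0, 0], [0, 0, 0], [0, 0, 0], [0, 0, 0], [0, 0, 0], [0, 0, 0]], gripper=[0, 0, 0, 0, 0, 0, 0, 0, 0, 0])

```text
time_s: 26.3
position: [0.5407, -0.3548, 0.1157]
tool_rot: [[0.233, -0.972, -0.0], [-0.972, -0.233, -0.0], [0.0, 0.0, -1.0]]
ft_force: [0.0, -0.3, -2.7]
grip_width: 0.0593
```

```bash
python3 plan.py .5425 -.3635 .026 -76.5;python3 look.py scene 130 40 100 75 8 g21.png;python3 look.py top 340 140 120 90 6 g22.png
```

```text
turn rz=-0.0001 rad  then slide x=0.0089 y=0.0003 z=0.0897  q6~43
turn rz=3.1415 rad  then slide x=-0.0089 y=-0.0003 z=0.0897  q6~-137
without turn: x=0.0089 y=0.0003
pos [ 0.5407 -0.3548  0.1157] yaw -76.51 tz [-0. -0. -1.] w 0.0593 t 26.3 F [ 0.  -0.3 -2.7] q [-44.  37.  68.  -0.  74.  33.]
```

View pics/g21.png

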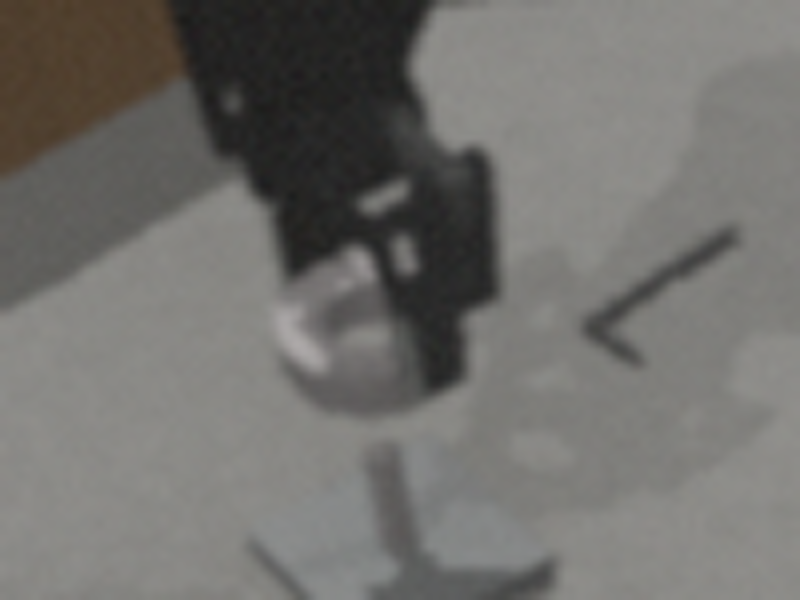

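View pics/g22.png

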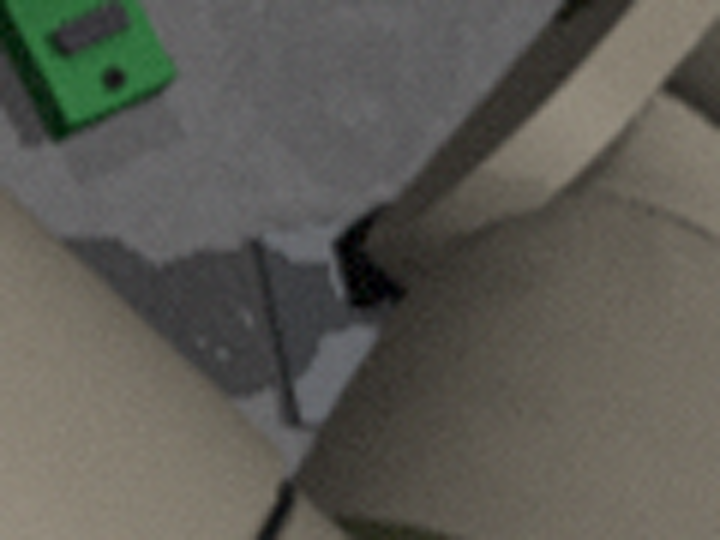

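jog_arm(dr=[[0, 0, 0], [0, 0, 0], [0, 0, 0], [0, 0, 0], [0, 0, 0], [0, 0, 0], [0, 0, 0], [0, 0, 0], [0, 0, 0], [0, 0, 0]], slide=[[0.0085, 0, 0], [0, 0, 0], [0, 0, 0], [0, 0, 0.015], [0, 0, 0.015], [0, 0, 0.01], [0, 0, 0.01], [0, 0, 0.005], [0, 0, 0], [0, 0, 0]], gripper=[0, 0, 0, 0, 0, 0, 0, 0, 0, 0])

```text
time_s: 27.4
position: [0.5428, -0.3634, 0.0611]
tool_rot: [[0.233, -0.972, 0.001], [-0.972, -0.233, -0.001], [0.001, -0.0, -1.0]]
ft_force: [0.2, -0.3, -2.2]
grip_width: 0.0588
```

```bash
python3 plan.py .5425 -.3635 .026 -76.5;python3 look.py scene 130 40 100 75 8 g23.png
```

```text
turn rz=-0.0004 rad  then slide x=-0.0000 y=0.0003 z=0.0351  q6~43
turn rz=3.1412 rad  then slide x=0.0000 y=-0.0003 z=0.0351  q6~-137
without turn: x=-0.0000 y=0.0003
pos [ 0.5428 -0.3634  0.0611] yaw -76.52 tz [ 6.e-04 -5.e-04 -1.e+00] w 0.0588 t 27.4 F [ 0.2 -0.3 -2.2] q [-44.  41.  70.   0.  68.  32.]
```

View pics/g23.png

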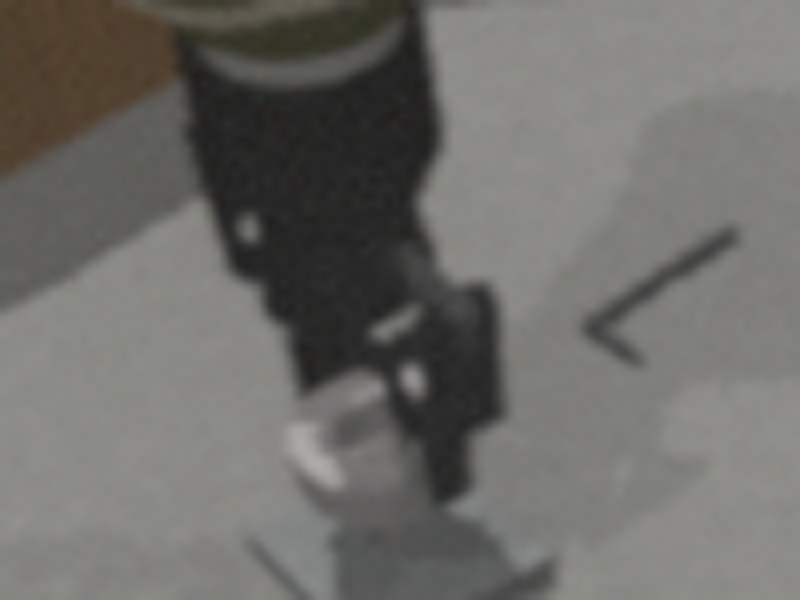

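jog_arm(dr=[[0, 0, 0], [0, 0, 0], [0, 0, 0], [0, 0, 0], [0, 0, 0], [0, 0, 0], [0, 0, 0], [0, 0, 0], [0, 0, 0], [0, 0, 0]], slide=[[0, 0, 0.01], [0, 0, 0.01], [0, 0, 0.007], [0, 0, 0.004], [0, 0, 0.003], [0, 0, 0.001], [0, 0, 0.0005], [0, 0, 0], [0, 0, 0], [0, 0, 0]], gripper=[0, 0, 0, 0, 0, 0, 0, 0, 0, 0])

```text
time_s: 28.45
position: [0.5427, -0.3633, 0.0253]
tool_rot: [[0.233, -0.972, 0.0], [-0.972, -0.233, -0.0], [0.0, -0.0, -1.0]]
ft_force: [0.9, -0.7, -2.2]
grip_width: 0.0587
```

```bash
python3 plan.py .5425 -.3635 .026 -76.5;python3 look.py scene 130 40 100 75 8 g24.png
```

```text
turn rz=-0.0003 rad  then slide x=0.0002 y=0.0002 z=-0.0007  q6~43
turn rz=3.1413 rad  then slide x=-0.0002 y=-0.0002 z=-0.0007  q6~-137
without turn: x=0.0002 y=0.0002
pos [ 0.5427 -0.3633  0.0253] yaw -76.52 tz [ 2.e-04 -2.e-04 -1.e+00] w 0.0587 t 28.45 F [ 0.9 -0.7 -2.2] q [-44.  44.  72.   0.  64.  32.]
```

View pics/g24.png

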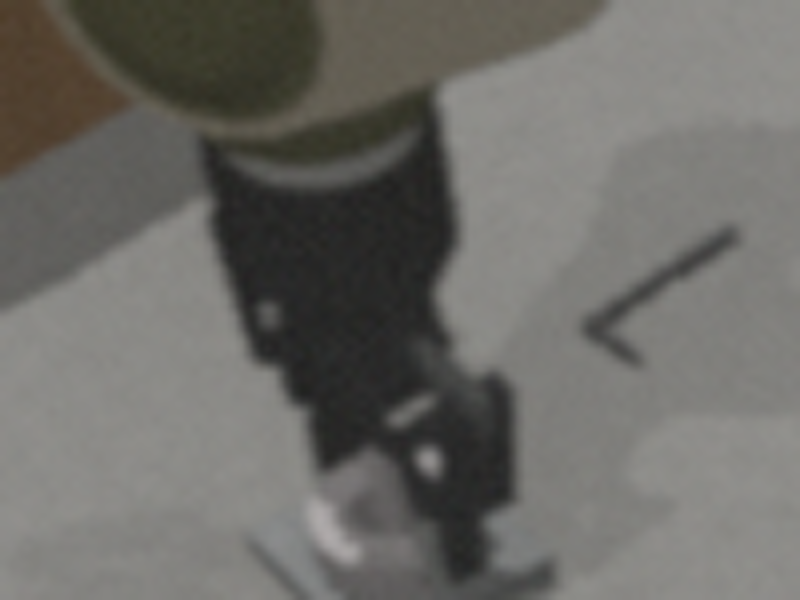

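jog_arm(dr=[[0, 0, 0], [0, 0, 0], [0, 0, 0], [0, 0, 0], [0, 0, 0], [0, 0, 0], [0, 0, 0], [0, 0, 0], [0, 0, 0], [0, 0, 0]], slide=[[0, 0, 0.001], [0, 0, 0.0005], [0, 0, 0], [0, 0, 0], [0, 0, 0], [0, 0, 0], [0, 0, -0.01], [0, 0, -0.03], [0, 0, -0.04], [0, 0, -0.04]], gripper=[0, 0, 0.5, 0.7, 0.8, 0.8, 0.8, 0.8, 0.8, 0.8])

```text
time_s: 29.5
position: [0.5425, -0.3631, 0.1457]
tool_rot: [[0.233, -0.972, -0.0], [-0.972, -0.233, 0.0], [-0.0, 0.0, -1.0]]
ft_force: [0.2, -0.3, 0.1]
grip_width: 0.0765
```

```bash
python3 plan.py .45 -.0025 .12 -76.5;python3 look.py scene 130 60 100 75 8 g25.png
```

```text
turn rz=-0.0004 rad  then slide x=-0.3722 y=0.0057 z=0.0257  q6~76
turn rz=3.1412 rad  then slide x=0.3722 y=-0.0057 z=0.0257  q6~-104
without turn: x=-0.3722 y=0.0059
pos [ 0.5425 -0.3631  0.1457] yaw -76.52 tz [-0.  0. -1.] w 0.0765 t 29.5 F [ 0.2 -0.3  0.1] q [-44.  36.  65.   0.  79.  32.]
```

View pics/g25.png

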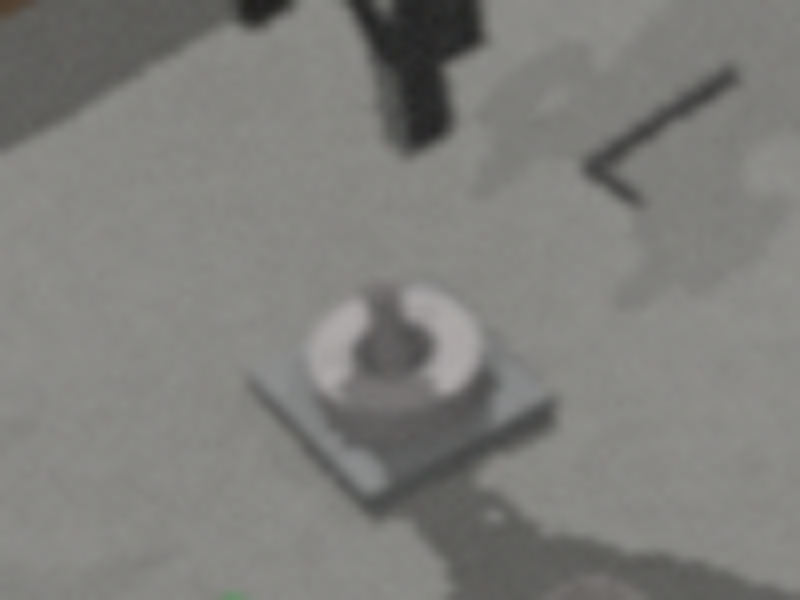

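jog_arm(dr=[[0, 0, 0], [0, 0, 0], [0, 0, 0], [0, 0, 0], [0, 0, 0], [0, 0, 0], [0, 0, 0], [0, 0, 0], [0, 0, 0], [0, 0, 0]], slide=[[-0.0413, 0.0006, 0], [-0.0413, 0.0006, 0], [-0.0413, 0.0006, 0], [-0.0413, 0.0006, 0], [-0.0413, 0.0006, 0], [-0.0413, 0.0006, 0], [-0.0413, 0.0006, 0.01], [-0.0413, 0.0006, 0.01], [-0.0415, 0.0008, 0.02], [0, 0, 0.01]], gripper=[0.8, 0.8, 0.8, 0.8, 0.8, 0.8, 0.8, 0.8, 0.8, 0.8])

```text
time_s: 30.55
position: [0.4483, 0.0009, 0.0932]
tool_rot: [[0.237, -0.971, -0.002], [-0.971, -0.237, 0.001], [-0.002, 0.002, -1.0]]
ft_force: [0.4, -0.3, 0.6]
grip_width: 0.0764
```

```bash
python3 plan.py .4503 -.0025 .0135 -76.5;python3 look.py scene 220 120 100 75 8 g26.png
```

```text
turn rz=0.0039 rad  then slide x=0.0037 y=-0.0012 z=0.0797  q6~76
turn rz=-3.1377 rad  then slide x=-0.0037 y=0.0012 z=0.0797  q6~-104
without turn: x=0.0037 y=-0.0011
pos [0.4483 0.0009 0.0932] yaw -76.28 tz [-0.0019  0.0011 -1.    ] w 0.0764 t 30.55 F [ 0.4 -0.3  0.6] q [-15.  23. 103.   0.  55.  61.]
```

View pics/g26.png

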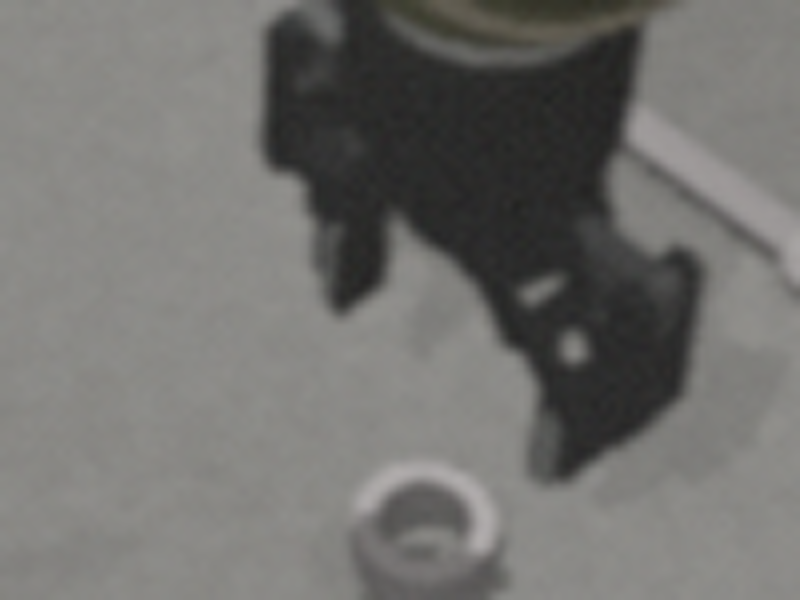

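jog_arm(dr=[[0, 0, 0], [0, 0, 0], [0, 0, 0], [0, 0, 0], [0, 0, 0], [0, 0, 0], [0, 0, 0], [0, 0, 0], [0, 0, 0], [0, 0, 0]], slide=[[0, 0, 0.025], [0, 0, 0.025], [0, 0, 0.018], [0, 0, 0.009], [0, 0, 0.005], [0, 0, 0], [0, 0, 0], [0, 0, 0], [0, 0, 0], [0, 0, 0]], gripper=[0.8, 0.8, 0.8, 0.8, 0.8, 0.8, 0.8, -0.1, -0.1, -0.1], force=40)

```text
time_s: 31.6
position: [0.4507, -0.0029, 0.0124]
tool_rot: [[0.233, -0.972, 0.001], [-0.972, -0.233, -0.0], [0.001, -0.001, -1.0]]
ft_force: [-1.8, 0.1, 7.3]
grip_width: 0.0438
```

jog_arm(dr=[[0, 0, 0], [0, 0, 0], [0, 0, 0], [0, 0, 0], [0, 0, 0], [0, 0, 0], [0, 0, 0], [0, 0, 0], [0, 0, 0], [0, 0, 0]], slide=[[0, 0, 0], [0, 0, 0], [0, 0, 0], [0, 0, 0], [0, 0, 0], [0, 0, 0], [0, 0, 0], [0, 0, 0], [0, 0, 0], [0, 0, 0]], gripper=[-0.2, -0.2, -0.2, -0.2, -0.2, -0.2, -0.2, -0.2, -0.2, -0.2], force=40)

```text
time_s: 32.6
position: [0.4507, -0.0029, 0.0124]
tool_rot: [[0.233, -0.972, 0.001], [-0.972, -0.233, -0.0], [0.001, -0.001, -1.0]]
ft_force: [-0.6, 0.5, 8.2]
grip_width: 0.0439
```

```bash
python3 plan.py .5425 -.3635 .125 -76.5;python3 look.py scene 220 120 100 75 8 g27.png
```

```text
turn rz=0.0000 rad  then slide x=0.3721 y=-0.0051 z=-0.1126  q6~43
turn rz=-3.1416 rad  then slide x=-0.3721 y=0.0051 z=-0.1126  q6~-137
without turn: x=0.3721 y=-0.0051
pos [ 0.4507 -0.0029  0.0124] yaw -76.5 tz [ 1.1e-03 -3.0e-04 -1.0e+00] w 0.0439 t 32.6 F [-0.6  0.5  8.2] q [-15.  31. 107.  -0.  42.  61.]
```

View pics/g27.png

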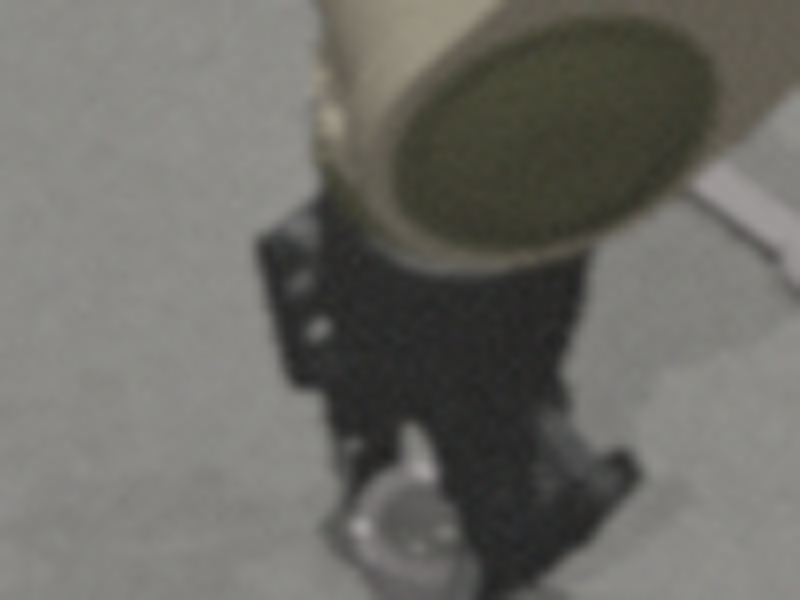

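jog_arm(dr=[[0, 0, 0], [0, 0, 0], [0, 0, 0], [0, 0, 0], [0, 0, 0], [0, 0, 0], [0, 0, 0], [0, 0, 0], [0, 0, 0], [0, 0, 0]], slide=[[0, 0, -0.01], [0, 0, -0.03], [0, 0, -0.035], [0, 0, -0.03], [0.02, 0, 0], [0.04, -0.0007, 0], [0.04, -0.0007, 0], [0.04, -0.0007, 0], [0.04, -0.0007, 0], [0.04, -0.0007, 0]], gripper=[-0.3, -0.3, -0.3, -0.3, -0.3, -0.3, -0.3, -0.3, -0.3, -0.3], force=50)

```text
time_s: 33.65
position: [0.5052, -0.2175, 0.1173]
tool_rot: [[0.233, -0.972, 0.0], [-0.972, -0.233, 0.0], [-0.0, -0.0, -1.0]]
ft_force: [1.5, 0.5, -1.2]
grip_width: 0.0433
```

jog_arm(dr=[[0, 0, 0], [0, 0, 0], [0, 0, 0], [0, 0, 0], [0, 0, 0], [0, 0, 0], [0, 0, 0], [0, 0, 0], [0, 0, 0], [0, 0, 0]], slide=[[0.04, -0.0007, 0], [0.04, -0.0007, 0], [0.04, -0.0007, 0], [0.0318, 0, 0], [0, 0, 0], [0, 0, 0], [0, 0, 0], [0, 0, 0], [0, 0, 0], [0, 0, 0]], gripper=[-0.3, -0.3, -0.3, -0.3, -0.3, -0.3, -0.3, -0.3, -0.3, -0.3])

```text
time_s: 34.65
position: [0.5427, -0.3626, 0.1169]
tool_rot: [[0.234, -0.972, 0.0], [-0.972, -0.234, -0.0], [0.0, -0.0, -1.0]]
ft_force: [-0.8, 0.0, -0.3]
grip_width: 0.0434
```

```bash
python3 plan.py .5425 -.363 .043 -76.5;python3 look.py scene 130 40 100 75 8 g28.png
```

```text
turn rz=0.0003 rad  then slide x=0.0003 y=0.0003 z=0.0739  q6~43
turn rz=-3.1413 rad  then slide x=-0.0003 y=-0.0003 z=0.0739  q6~-137
without turn: x=0.0003 y=0.0003
pos [ 0.5427 -0.3626  0.1169] yaw -76.48 tz [ 1.e-04 -1.e-04 -1.e+00] w 0.0434 t 34.65 F [-0.8  0.  -0.3] q [-44.  38.  67.   0.  75.  32.]
```

View pics/g28.png

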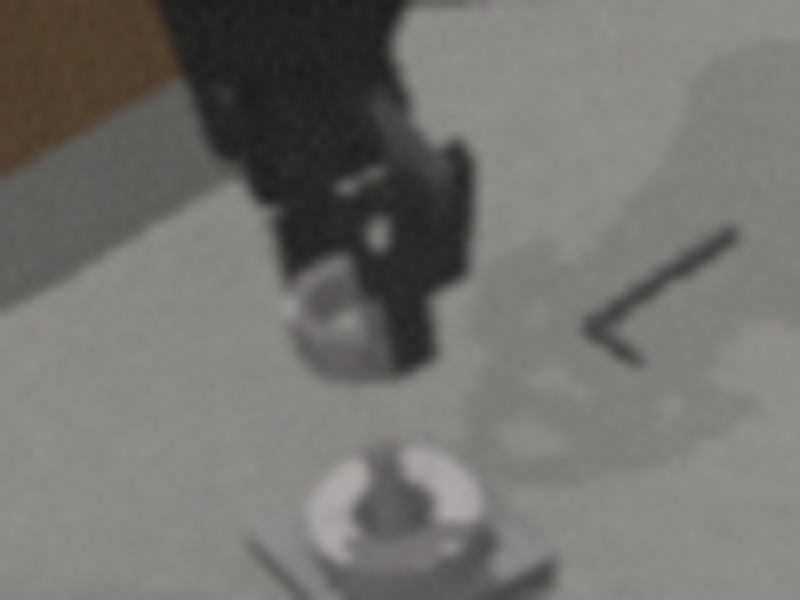

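jog_arm(dr=[[0, 0, 0], [0, 0, 0], [0, 0, 0], [0, 0, 0], [0, 0, 0], [0, 0, 0], [0, 0, 0], [0, 0, 0], [0, 0, 0], [0, 0, 0]], slide=[[0, 0, 0.015], [0, 0, 0.015], [0, 0, 0.015], [0, 0, 0.012], [0, 0, 0.008], [0, 0, 0.005], [0, 0, 0.002], [0, 0, 0], [0, 0, 0], [0, 0, 0]], gripper=[-0.3, -0.3, -0.3, -0.3, -0.3, -0.3, -0.3, -0.3, -0.3, -0.3])

```text
time_s: 35.7
position: [0.5428, -0.3633, 0.0452]
tool_rot: [[0.233, -0.972, 0.001], [-0.972, -0.233, -0.001], [0.001, -0.0, -1.0]]
ft_force: [-0.1, -0.6, -2.0]
grip_width: 0.0435
```

```bash
python3 plan.py .5425 -.363 .043 -76.5;python3 look.py scene 130 50 100 75 8 g29.png
```

```text
turn rz=-0.0003 rad  then slide x=-0.0004 y=0.0002 z=0.0022  q6~43
turn rz=3.1413 rad  then slide x=0.0004 y=-0.0002 z=0.0022  q6~-137
without turn: x=-0.0004 y=0.0002
pos [ 0.5428 -0.3633  0.0452] yaw -76.52 tz [ 6.e-04 -7.e-04 -1.e+00] w 0.0435 t 35.7 F [-0.1 -0.6 -2. ] q [-44.  42.  71.  -0.  66.  32.]
```

View pics/g29.png

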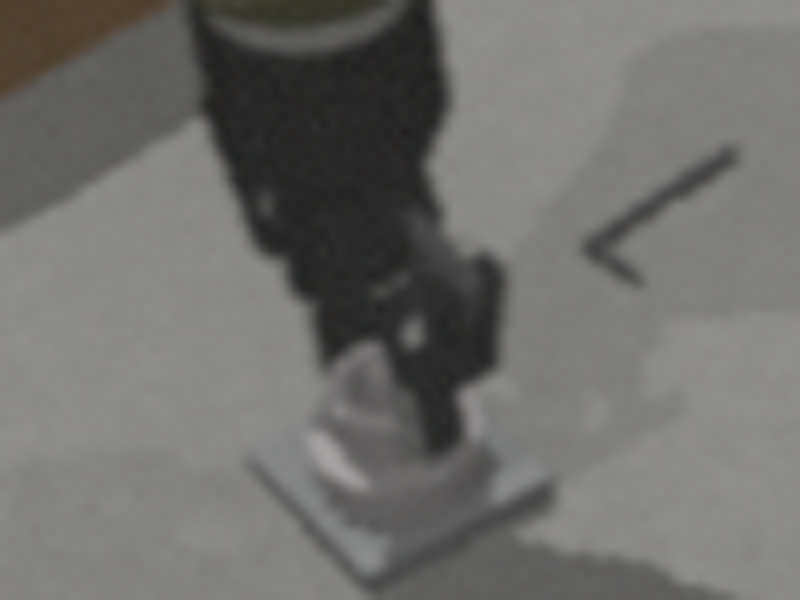

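jog_arm(dr=[[0, 0, 0], [0, 0, 0], [0, 0, 0], [0, 0, 0], [0, 0, 0], [0, 0, 0], [0, 0, 0], [0, 0, 0], [0, 0, 0], [0, 0, 0]], slide=[[0, 0, 0.001], [0, 0, 0.001], [0, 0, 0.0005], [0, 0, 0], [0, 0, 0], [0, 0, 0], [0, 0, -0.01], [0, 0, -0.03], [0, 0, -0.04], [0, 0, -0.04]], gripper=[-0.3, -0.3, -0.3, 0.2, 0.4, 0.5, 0.5, 0.5, 0.5, 0.5])

```text
time_s: 36.75
position: [0.5424, -0.363, 0.1642]
tool_rot: [[0.233, -0.972, -0.0], [-0.972, -0.233, 0.0], [-0.0, 0.0, -1.0]]
ft_force: [0.2, -0.9, -0.9]
grip_width: 0.0641
```

jog_arm(dr=[[0, 0, 0], [0, 0, 0], [0, 0, 0], [0, 0, 0], [0, 0, 0], [0, 0, 0], [0, 0, 0], [0, 0, 0], [0, 0, 0], [0, 0, 0]], slide=[[0, 0, -0.03], [-0.04, 0.01, -0.02], [-0.04, 0.01, 0], [-0.04, 0.01, 0], [-0.04, 0.01, 0], [-0.04, 0.01, 0], [-0.04, 0.01, 0], [-0.04, 0.01, 0], [0, 0, 0], [0, 0, 0]], gripper=[0.5, 0.5, 0.5, 0.5, 0.5, 0.5, 0.5, 0.5, 0.5, 0.5])

```text
time_s: 37.75
position: [0.4093, -0.1069, 0.2131]
tool_rot: [[0.234, -0.972, 0.002], [-0.972, -0.234, -0.001], [0.002, -0.001, -1.0]]
ft_force: [-0.1, -1.1, -0.2]
grip_width: 0.0639
```

```bash
python3 - <<'E'
from rig import viewer
import cv2,pickle
D={n:viewer.get_image(n) for n in("top","scene")}
pickle.dump(D,open("im1.pkl","wb"))
for n in D: cv2.imwrite(f"pics/end_{n}.png",D[n]["pixels"])
E
python3 look.py scene 120 70 160 120 5 e1.png; python3 look.py scene 180 210 200 150 4 e2.png
```

```text
(no output)
```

View pics/e1.png

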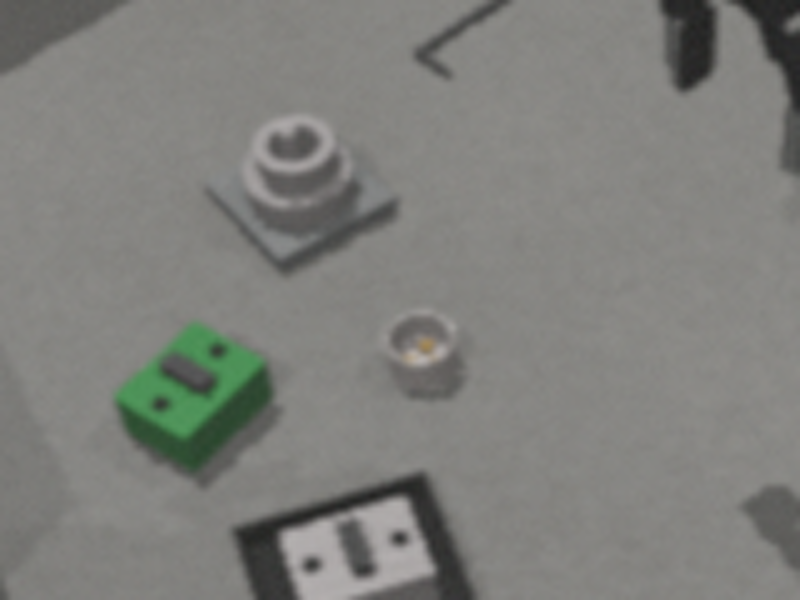

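View pics/e2.png

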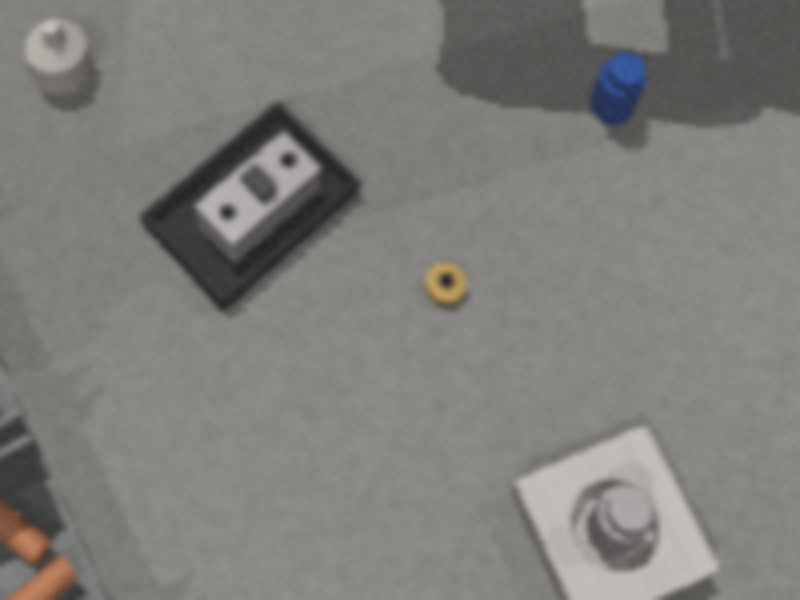

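View pics/end_top.png

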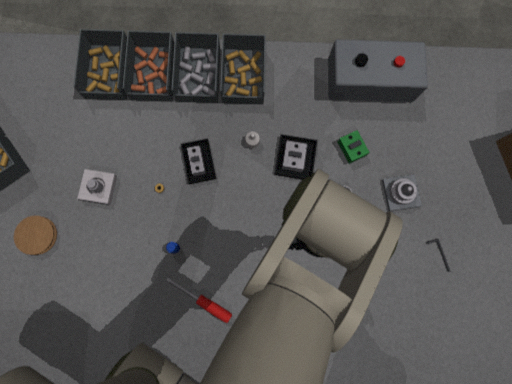

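Run:
```python
from h import *
import pickle
D=pickle.load(open("im1.pkl","rb"))
o=[]
for n,(x,y,w,h) in(("scene",(305,305,60,60)),("top",(70,160,50,50))):
    im=D[n]; s=400//w; s=8 if w==50 else 6
    a=cv2.resize(im["pixels"][y:y+h,x:x+w],None,fx=s,fy=s,interpolation=cv2.INTER_CUBIC); a=cv2.copyMakeBorder(a,0,400-a.shape[0],0,400-a.shape[1],cv2.BORDER_CONSTANT)
    b=a.copy()
    for z,r,c in((.006,13,(0,0,255)),(.044,13,(0,255,0)),(.054,10,(255,0,0))):
        t=np.linspace(0,2*np.pi,40); P=np.c_[.537+r/1e3*np.cos(t),.368+r/1e3*np.sin(t),0*t+z]
        cv2.polylines(b,[((proj(im,P)-[x,y]+.5)*s).astype(np.int32)],True,c,1)
    o.append(np.hstack([a,b]))
o=np.vstack(o); cv2.imwrite("pics/e3.png",cv2.resize(o,(600,600)))
```

```text
(no output)
```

View pics/e3.png

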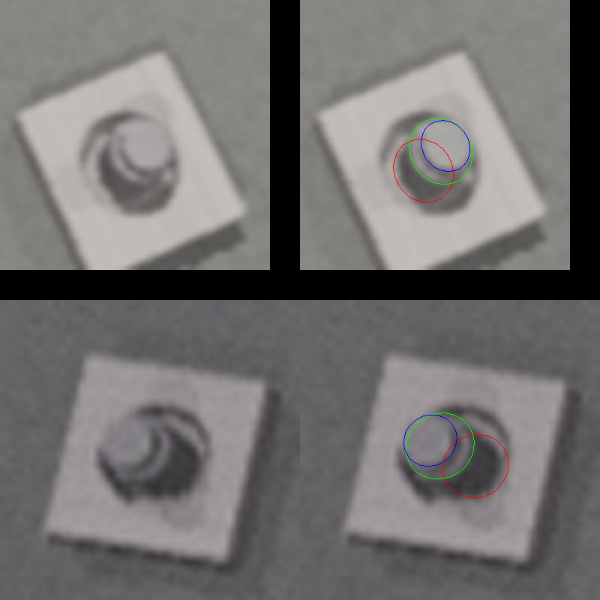

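The nose and body match an upright punch in both views, and everything else is in place, so I'm handing in.

```bash
python3 -c "
from rig import env
print(env.close_job())"
```

```text
the job is handed in; nothing more can be done
None
```

The job is done and was handed in at about 38 s of robot time. I worked in the order asked: wide die into the wider tray, narrow die into the narrower tray, punch into its well, then the larger collar and the smaller collar onto the post.

- **Dies:** in the last pictures from both cameras, both lie flat in their trays, right side up.
- **Punch:** it matches the drawn outline of an upright punch in the well in both views. While I carried it, it looked slightly tilted in the grip. It had straightened once released.
- **Collars:** the scene view shows them stacked on the post, larger below and smaller on top. The top view agrees at lower resolution.
- **Left alone:** the oiler is still standing. The green and blue look-alikes do not appear to have moved.
- **Forces:** the wrist force never read above about 12 N at the end of any move. The two camera calibrations disagreed by 1 to 3 mm, well inside the clearances.

No check failed.

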